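# Unload the disinfecting tank with the hook rod

## Task

Take the lid off the disinfecting tank and lay it aside, then use the hook rod to fetch every implement basket out of its deep well by the bail and hang each on a double hook of its own on the drying rack; finally put the rod back upright in its stand and lay the lid squarely back over the tank. The baskets are disinfected, so never touch them with the fingers, keep them upright, and work gently: nothing may knock or press hard against the tank or the rack, and the other things on the table stay where they are.

Things in the scene. Friction and masses are not known exactly. Their poses are not given: they have to be found in the camera images.
- tank_rim (a point): centre of the open top of the fixed clear plastic disinfecting tank, at rim height, 135 mm above the table; z up, front to -x. Outside 100 mm (x) by 242 mm (y), walls 5 mm. Three wells side by side, centred at y = -79, 0, +79 mm, each 90 mm (x) by 74 mm (y) inside; some may be empty
- tank: the tank of tank_rim; origin under its centre at table height. In each well two 5 mm steel pins, at y +-16 mm from the well's middle, stick out of the back (+x) wall, tops 73.5 mm above the table, flat as far as x = +16 mm, then turned up 8 mm until x = +10 mm. A basket's bar rests across both at about x = +23 mm, its centre 59 mm below the rim; the pins pass through the bail, over the box
- lid_grip (a point): centre of the upright grip of the loose grey tank lid: grip 50 mm long (x), 12 mm thick (y), 32 mm tall. The flat lid plate is 120 mm (x) by 262 mm (y) by 6 mm, its underside 22 mm below this point; 350 g. At the start it lies centred on the tank, axes along the tank's; half a turn makes no difference. It may be laid anywhere free on the table
- lid: the lid of lid_grip; origin at the centre of its underside
- rod_grip (a point): centre of the handle of the loose hook rod (120 g), upright in its stand at first, z up. Handle 30 mm (x) by 14 mm (y), from 35 mm below to 27 mm above this point. Under it, down to 40 mm below this point, a collar 52 by 42 mm by which it hangs on the stand. Then a 9 mm shaft at x = -9 mm runs down to the hook (see the rod)
- rod: the hook rod of rod_grip; origin 135 mm below it, at the lowest point. The hook is an upturned V trough, 12 mm wide along y, straight below rod_grip: a bar lying in it along y has its centre 125 mm below rod_grip. The hook's tip points to +x and up, ending at x = +12 mm, 115 mm below rod_grip; shaft and hook reach back to x = -14 mm
- stand_top (a point): centre of the mouth of the fixed rod stand, an upright white tube on a black foot, 107 mm above the table; hole 36 mm (x) by 26 mm (y), deep enough for the rod; outside 48 by 38 mm. The rod hangs in it by its collar, rod_grip 40 mm above this point, axes along the stand's (half a turn is also fine)
- rack: fixed drying rack: grey drip tray foot 150 mm (x) by 300 mm (y), 12 mm tall, two posts at x = +60 mm, y = +-135 mm, 140 mm tall, and a cross rail between them from which three double hooks point to -x (its front). Each is two 5 mm pins 32 mm apart with free space between. Origin under its centre at table height
- hook0 (a point): seat of the double hook at rack y = -85 mm, 130 mm above the table: where the centre of a hung bar comes to lie, the bar along y across both pins. The pins, at y = +-16 mm, tops 2.5 mm below this point, come from the rail 26 mm behind (+x), run flat to 12 mm in front (-x), then turn up 8 mm, ending 18 mm in front
- hook1 (a point): seat of the double hook at rack y = 0 mm, 130 mm above the table: where the centre of a hung bar comes to lie, the bar along y across both pins. The pins, at y = +-16 mm, tops 2.5 mm below this point, come from the rail 26 mm behind (+x), run flat to 12 mm in front (-x), then turn up 8 mm, ending 18 mm in front
- hook2 (a point): seat of the double hook at rack y = 85 mm, 130 mm above the table: where the centre of a hung bar comes to lie, the bar along y across both pins. The pins, at y = +-16 mm, tops 2.5 mm below this point, come from the rail 26 mm behind (+x), run flat to 12 mm in front (-x), then turn up 8 mm, ending 18 mm in front
- bar_a (a point): centre of the straight top bar of the rigid bail of a small steel implement basket (may be absent), hanging at first in the well at tank y = -79 mm. The bar is round, 5 mm thick, level, 51 mm long along y; z up. The bail's two uprights stand at y = +-25.5 mm (47 mm free between). The basket's rim is 38 mm and its underside 66 mm below this point, nothing between bar and rim
- basket_a: the basket of bar_a, one of up to three alike: an open steel box 34 mm (x) by 56 mm (y) by 28 mm tall under its bail, about 80 g; origin at the centre of its underside
- bar_b (a point): centre of the straight top bar of the rigid bail of a small steel implement basket (may be absent), hanging at first in the well at tank y = 0. The bar is round, 5 mm thick, level, 51 mm long along y; z up. The bail's two uprights stand at y = +-25.5 mm (47 mm free between). The basket's rim is 38 mm and its underside 66 mm below this point, nothing between bar and rim
- basket_b: the basket of bar_b, one of up to three alike: an open steel box 34 mm (x) by 56 mm (y) by 28 mm tall under its bail, about 80 g; origin at the centre of its underside
- bar_c (a point): centre of the straight top bar of the rigid bail of a small steel implement basket (may be absent), hanging at first in the well at tank y = +79 mm. The bar is round, 5 mm thick, level, 51 mm long along y; z up. The bail's two uprights stand at y = +-25.5 mm (47 mm free between). The basket's rim is 38 mm and its underside 66 mm below this point, nothing between bar and rim
- basket_c: the basket of bar_c, one of up to three alike: an open steel box 34 mm (x) by 56 mm (y) by 28 mm tall under its bail, about 80 g; origin at the centre of its underside
- polish_a: bystander, not to be disturbed: nail polish bottle, 30 mm wide, 78 mm tall; origin at the centre of its underside
- polish_b: bystander, not to be disturbed: nail polish bottle, 30 mm wide, 78 mm tall; origin at the centre of its underside
- polish_c: bystander, not to be disturbed: nail polish bottle, 30 mm wide, 78 mm tall; origin at the centre of its underside
- powder_jar: bystander, not to be disturbed: powder jar, 64 mm wide, 45 mm tall; origin at the centre of its underside
- spray: bystander, not to be disturbed: spray bottle, 44 mm wide, 130 mm tall; origin at the centre of its underside
- file_block: bystander, not to be disturbed: buffing block 30 x 95 x 25 mm; origin at the centre of its underside
- tape_roll: bystander, not to be disturbed: roll of tape, 90 mm wide, 20 mm tall; origin at the centre of its underside

How it is judged (in metres and radians):
On the way, in this order (a step that is already met when the one before it is completed fails the run):
1. the lid is off the tank and lies down on the table (height (world z) of lid_grip below 0.06 m and linear speed of lid below 0.05 m/s), for 0.2 s.
2. every basket hangs on the rack, clear of the rod (((horizontal distance between bar_a and hook0 below 0.025 m and z of bar_a in the frame of hook0 between -0.006 and 0.006 m) or (horizontal distance between bar_a and hook1 below 0.025 m and z of bar_a in the frame of hook1 between -0.006 and 0.006 m) or (horizontal distance between bar_a and hook2 below 0.025 m and z of bar_a in the frame of hook2 between -0.006 and 0.006 m)) and linear speed of each of basket_a, basket_b, basket_c below 0.05 m/s and contact force between each of basket_a, basket_b, basket_c and rod below 0.05 N and contact force between each of basket_a, basket_b, basket_c and rack above 0.2 N and ((horizontal distance between bar_b and hook0 below 0.025 m and z of bar_b in the frame of hook0 between -0.006 and 0.006 m) or (horizontal distance between bar_b and hook1 below 0.025 m and z of bar_b in the frame of hook1 between -0.006 and 0.006 m) or (horizontal distance between bar_b and hook2 below 0.025 m and z of bar_b in the frame of hook2 between -0.006 and 0.006 m)) and ((horizontal distance between bar_c and hook0 below 0.025 m and z of bar_c in the frame of hook0 between -0.006 and 0.006 m) or (horizontal distance between bar_c and hook1 below 0.025 m and z of bar_c in the frame of hook1 between -0.006 and 0.006 m) or (horizontal distance between bar_c and hook2 below 0.025 m and z of bar_c in the frame of hook2 between -0.006 and 0.006 m))), for 0.2 s.
At the end, for the whole second after the job is handed in: every basket hangs still by its bar on a rack hook (bar within 25 mm of the seat, 6 mm in height), the rod hangs upright in its stand (within 15 mm), the lid lies flat on the tank, centred within 12 mm and square within 0.1 rad; all at rest, none touching the rod (all of step 2 and horizontal distance between rod_grip and stand_top below 0.015 m and z of rod_grip in the frame of stand_top between 0.034 and 0.046 m and angle between rod_grip's own z axis and vertical below 0.1 rad and linear speed of each of rod, lid below 0.03 m/s and x of lid_grip in the frame of tank_rim between -0.012 and 0.012 m and y of lid_grip in the frame of tank_rim between -0.012 and 0.012 m and z of lid_grip in the frame of tank_rim between 0.017 and 0.027 m and angle between the x axis of lid_grip and the x axis of tank_rim, either way round below 0.1 rad).
It fails at once if a hand (the gripper's fingers) touches a disinfected basket (contact force between the fingers and basket_a above 0.5 N or contact force between the fingers and basket_b above 0.5 N or contact force between the fingers and basket_c above 0.5 N).
It fails at once if the rod, the arm or a basket is pressed or knocked against the tank or the rack with more than 12 N (contact force between any of rod, the arm, basket_a, basket_b, basket_c and tank above 12 N or contact force between any of rod, the arm, basket_a, basket_b, basket_c and rack above 12 N).
It fails at once if a basket is tipped by more than 45 degrees, spilling its implements (angle between any of basket_a, basket_b, basket_c's own z axis and vertical above 0.79 rad).
It fails at once if a bystanding bottle, jar, block or roll is moved more than 2 cm (distance of any of polish_a, polish_b, polish_c, powder_jar, spray, file_block, tape_roll from where it was at the start of the episode above 0.02 m).
Of basket_a, basket_b, basket_c only 2 to 3 are there at a start; the rules pass over those that are not, and their reading is None.
At some moment in a run one of lid may be knocked a few centimetres aside while the robot is not near it.
It also fails if it takes over 210 s, if anything falls off the work surface, if the arm or the gripper's body presses on something with over 40 N, if the wrist force passes 120 N, or if a joint passes its speed limit or range.

## Robot

A 6-joint arm with a two-finger parallel gripper is mounted at the origin on the work surface. World frame = base frame: x ahead of the robot, y to its left, z up, the work surface at z = 0. Lengths are in mm, angles in rad, forces in N, time in s.
With the tool pointing down it reaches from about 400 to 925 mm from the base axis. Payload 12.5 kg.
Tool frame: the origin (TCP) lies on the mounting face of the last link; the fingertips stand 190 mm ahead of it and the grasp point (between the pads) lies 171 mm ahead of it; z points along the fingers, y is the line along which they close (so a half turn about z gives the same grasp; the last joint's range is limited). The gripper opens to 95 mm and grips with 3 to 60 N. Pads are 20 mm wide; open, the fingers measure 119 mm over their backs; the gripper's body (75 mm by 180 mm) begins 59 mm behind the grasp point.
Start: joints at [-1.33, 0.491, 1.559, -0, 1.092, -0.106], TCP at [212.45, -587.784, 404.761] pointing down, gripper open.
Joint ranges: [-3.1, 3.1], [-0.84, 2.19], [0.05, 2.79], [-1.13, 4.28], [0.06, 2.93], [-2.69, 2.69]. Speed limits (rad/s): [2.22, 2.22, 2.79, 3.14, 3.14, 3.14].

## Interface

Orientations are given as [roll, pitch, yaw] about the fixed x, y, z axes, in that order (R = Rz(yaw) Ry(pitch) Rx(roll)).
In Python, from cell import env gives the robot as it stands.
- The arm moves only by the tool carry_out, never from a script. Its argument "series" is a list of rows, each a list of 5 numbers: the shift along the tool's x, y, z in m, then the turn about the tool's z in degrees, then the opening, from 0 (shut) to 1 (fully open). A call has 1 to 20 rows; each row is the pose to reach, as a shift and turn from the pose commanded when the call began, along the tool's axes at that moment; what a row does not reach only later rows make up. A row lasts 1/8 s, in which the tool goes at most 62.5 mm and 10.7 degrees, less where a joint would pass 70% of its speed; a pose out of reach is approached as far as the arm can. A call with a gripper value outside its range is refused whole. The fingers move at their own pace and stop on an object; the grip force is fixed at half the most. Time passes only in rows, so rows that repeat a pose let the fingers close. It gives the time, the measured TCP pose, the force, the opening and the grip force at its end, in the units of the state.
- env.state(): the state, without advancing time (a new reading comes with each control period).
- env.read_camera(name): name is "scene" or "top"; returns (picture, depth): 384x512x3 uint8, red, green, blue; 384x512 float32, mm along the optical axis (not along the pixel's ray), 0 where there is no reading.
- env.get_calibration(name): a dict with "intrinsics" (3x3 intrinsics, pixels), "cam_to_world" (4x4, takes a point from camera to world coordinates). Camera axes: x right, y up, looking along -z (the intrinsics and any distortion apply to the point x, -y, -z); pixel columns grow to the right and rows downward; lengths in mm; the calibration is good to about 2 mm. A picture is of the moment at which its call begins. get_calibration takes no time and is no camera call.
- env.job_done(): hands the job in; it is judged then, once.
The state is a dict: "t": time; "joints": joint angles; "qvel": joint speeds; "tau": joint torques, N m; "eef_pos": TCP position; "tcp_rot": TCP orientation; "ft_force": force on the tool from outside, world axes, zero at the start; "moment": the same for the moment, N m; "opening": opening from 0.0 (shut) to 1.0 (fully open); "grip_force": force on a finger pad.
Only numpy, scipy, OpenCV 4.12 (cv2) and the standard library are available. Lean on these libraries where they do the work, as an engineer would, in place of code of your own. Each camera call takes 0.05 s, during which the arm holds its last target. There are 200 camera calls.

## Working session

There is one attempt and no reset: what is moved stays moved. The work goes in short steps, Python scripts to look and compute and a tool call to move; the robot and the scene stay as the last step left them, time stands still between calls to the robot, and variables do not carry over. Pictures are saved under pics/ and viewed, at most 14 in all, crops included, and the job is handed in when it is done.

Besides the shell and the picture viewer there is one more tool, called after "Emit:" by a JSON object that holds its "op" and its "data". carry_out: Moves the arm, as the interface text tells. Its arguments: {"type":"object","properties":{"series":{"type":"array","items":{"type":"array","items":{"type":"number"}}}},"required":["series"]}

```bash
mkdir -p pics
python3 - <<'E'
from cell import env
import cv2,numpy as np
np.set_printoptions(suppress=True,precision=3)
for n in("scene","top"):
    p,d=env.read_camera(n);c=env.get_calibration(n)
    np.savez(f"{n}0.npz",p=p,d=d,**c)
    cv2.imwrite(f"pics/{n}0.png",cv2.resize(p[...,::-1],(800,600)))
    print(n,c)
print(env.state())
E
```

```text
scene {'intrinsics': array([[417.888,   0.   , 255.076],
       [  0.   , 417.888, 190.186],
       [  0.   ,   0.   ,   1.   ]]), 'cam_to_world': array([[   0.805,   -0.395,    0.442, 1095.756],
       [   0.593,    0.52 ,   -0.615, -732.777],
       [   0.013,    0.757,    0.653,  922.918],
       [   0.   ,    0.   ,    0.   ,    1.   ]])}
top {'intrinsics': array([[480.755,   0.   , 251.847],
       [  0.   , 480.755, 197.048],
       [  0.   ,   0.   ,   1.   ]]), 'cam_to_world': array([[  -0.016,    0.997,   -0.071,  433.918],
       [  -1.   ,   -0.016,   -0.005,   23.381],
       [  -0.006,    0.071,    0.997, 1625.493],
       [   0.   ,    0.   ,    0.   ,    1.   ]])}
{'t': 0.1, 'joints': array([-1.33 ,  0.491,  1.559,  0.   ,  1.092, -0.106]), 'qvel': array([-0.   , -0.002, -0.002,  0.002,  0.001, -0.001]), 'tau': array([  0.004, -61.363, -25.861,   0.069,   0.047,  -0.   ]), 'eef_pos': array([ 212.427, -587.76 ,  404.228]), 'tcp_rot': array([-3.141, -0.   ,  0.347]), 'ft_force': array([-0.619,  0.603, -0.159]), 'moment': array([0.039, 0.045, 0.006]), 'grip_force': 0.0, 'opening': 0.9987552494430081}
```

View pics/scene0.png

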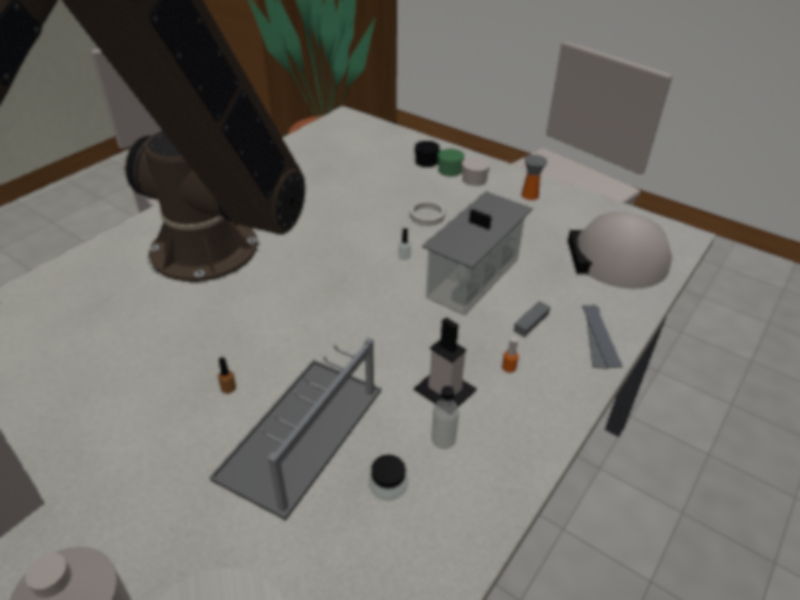

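View pics/top0.png

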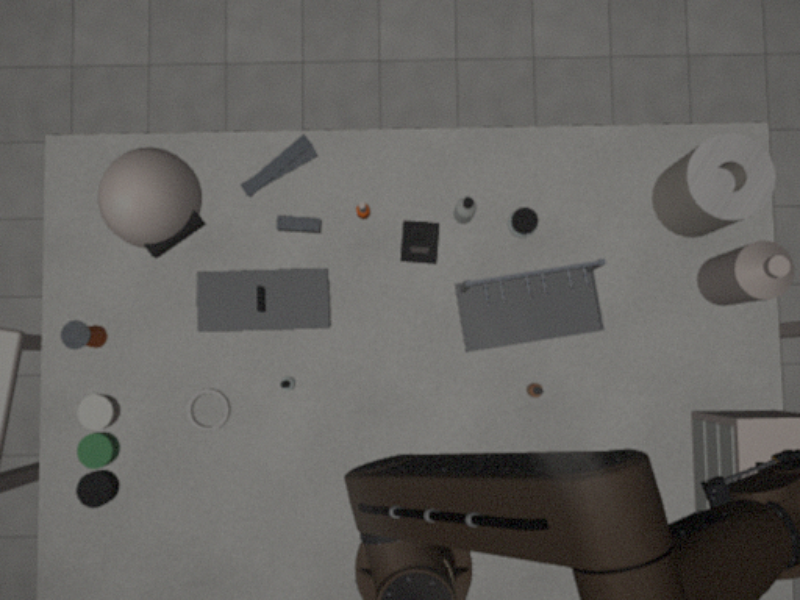

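The scene view shows the tank, stand (450,370), rack and bystanders. In the top view the lid is at (263,300), the stand and rod at (419,245) and the rack at (530,305).

```bash
cat > h.py <<'E'
import numpy as np,cv2
from cell import env
np.set_printoptions(suppress=True,precision=2)
def load(n,i): 
    f=np.load(f"{n}{i}.npz");return f['p'],f['d'],f['intrinsics'],f['cam_to_world']
def snap(n,i):
    p,d=env.read_camera(n);np.savez(f"{n}{i}.npz",p=p,d=d,**env.get_calibration(n));return load(n,i)
def ray(px,z,K,T):
    px=np.atleast_2d(px).astype(float)
    c=np.c_[(px[:,0]-K[0,2])/K[0,0],-(px[:,1]-K[1,2])/K[1,1],-np.ones(len(px))]@T[:3,:3].T
    return T[:3,3]+c*((z-T[2,3])/c[:,2])[:,None]
def cloud(d,K,T):
    v,u=np.mgrid[:d.shape[0],:d.shape[1]]
    P=np.stack([(u-K[0,2])/K[0,0]*d,-(v-K[1,2])/K[1,1]*d,-d],-1)
    return P@T[:3,:3].T+T[:3,3]
def proj(P,K,T):
    q=(np.atleast_2d(P)-T[:3,3])@T[:3,:3]
    return np.c_[K[0,0]*q[:,0]/-q[:,2]+K[0,2],K[1,1]*-q[:,1]/-q[:,2]+K[1,2]]
def rect(m,z,K,T):
    c=max(cv2.findContours(m.astype(np.uint8),cv2.RETR_EXTERNAL,cv2.CHAIN_APPROX_NONE)[0],key=cv2.contourArea)
    w=ray(c[:,0,:],z,K,T)[:,:2].astype(np.float32)
    return cv2.minAreaRect(w)
E
python3 - <<'E'
from h import *
p,d,K,T=load("top",0);s=512/800
W=cloud(d,K,T);Z=W[...,2]
def box(x0,y0,x1,y1):
    m=np.zeros(d.shape,bool);m[int(y0*s):int(y1*s),int(x0*s):int(x1*s)]=1;return m
t=box(380,380,480,430);print("table z",np.median(Z[t]),Z[t].std())
L=box(180,255,345,345)
print("lid",np.median(Z[box(205,280,240,320)]),rect(L&(Z>115),141,K,T))
g=p.astype(int).max(-1)
dark=L&(g<45);print("grip",dark.sum(),rect(dark,173,K,T))
S=box(395,215,445,270);print("stand z max",Z[S].max(),np.percentile(Z[S],[5,25,50,75,95]))
print("foot",rect(S&(g<60),5,K,T))
print("rodhandle",rect(S&(Z>130),174,K,T))
R=box(445,250,615,360)
print("tray",rect(R&(g<110)&(Z<60),12,K,T), "rail",rect(R&(Z>115),140,K,T),np.percentile(Z[R],[50,97,99]))
for n,b in dict(polA=(525,380,545,400),polB=(355,200,372,220),polC=(280,374,298,392),jar=(505,203,542,240),spray=(450,190,480,226),block=(272,210,326,238),tape=(185,385,235,432)).items():
    m=box(*b)&(Z>10);print(n,np.median(W[m],0),Z[m].max())
E
```

```text
table z 0.2247190881057577 80.30173725136156
lid 140.70500417805692 ((560.26611328125, 291.57647705078125), (119.9277572631836, 260.3518371582031), 0.80857914686203)
grip 67 ((560.4078369140625, 287.9234313964844), (12.165514945983887, 42.797306060791016), 89.81121826171875)
stand z max 1625.493382084118 [ -5.24   0.49   5.24  14.01 140.39]
foot ((694.2385864257812, -26.85442352294922), (76.26412200927734, 87.5439453125), 84.82357025146484)
rodhandle ((688.3330688476562, -25.65532684326172), (13.613546371459961, 35.505680084228516), 81.92228698730469)
tray ((547.64013671875, -258.4996643066406), (151.09262084960938, 304.2647705078125), 7.8302106857299805) rail ((582.3165893554688, -251.31231689453125), (59.31282424926758, 286.0278625488281), 8.574241638183594) [  2.62 133.84 139.26]
polA [ 370.21 -257.51   42.12] 1625.493382084118
polB [754.17  94.43  40.53] 1625.493382084118
polC [391.72 257.09  39.98] 84.44249286460308
jar [ 725.64 -245.17   43.37] 1625.493382084118
spray [ 743.92 -117.21   86.94] 1625.493382084118
block [733.23 235.45  24.36] 1625.493382084118
tape [338.37 429.94  19.24] 1625.493382084118
```

Run:
```python
from h import *
p,d,K,T=load("top",0);q,_,K2,T2=load("scene",0)
a=cv2.resize(p[125:185,240:320,::-1],(400,300),interpolation=cv2.INTER_CUBIC)
b=cv2.resize(p[150:230,280:400,::-1],(450,300),interpolation=cv2.INTER_CUBIC)[:,:400]
c=cv2.resize(q[190:280,250:370,::-1],(400,300),interpolation=cv2.INTER_CUBIC)
e=cv2.resize(q[205:340,130:250,::-1],(400,300),interpolation=cv2.INTER_CUBIC)
m=np.vstack([np.hstack([a,b]),np.hstack([c,e])])
cv2.imwrite("pics/z1.png",np.clip(m.astype(float)*1.6,0,255))
Z=cloud(d,K,T)[...,2]; print(Z[138:172:2,256:284:2].astype(int))
```

```text
[[  4  -2   2  -3   1  -3   3  -4   0  -4   2   3   1   0]
 [  2   1   1   2   4  -2   0   0   0  -1  -6   0  -2  -1]
 [-11   1   2  14 115 108 170 170 174  -2   2  -2  -2   2]
 [  0   6  16  13 118 116 173 168 176 114 112  13   3   3]
 [ -2   9   4   9 111 110 169 172 175 112 114   5  11  -6]
 [  4  13   4   5 105 114 168 177 111 110  11   9  15  -1]
 [  0  10   9   3 111 111 168 174 108 108   8   2   6   2]
 [  0   4  14   8 115 116 159 156 116 110   3   6  -3   3]
 [  3   6   6   3 114 110 116 121 114 113  11   8   0   0]
 [ -2   9  11   5 114 110 112 115 110 112   0   6  -3  -2]
 [  0   6   4   8  80  87 109 109 115 106  10  13   5   0]
 [  5   5   2  19  43  43  52  52  56  11   9   5  -5  -1]
 [  5  12   8  12   9   8   5   9  11   2   8  11   2   2]
 [ -1   4  11  16   6   7   8   0  12  10  17  12   0   0]
 [ 11   9  11   2  13  12  10   7   3   2   4   3  10   3]
 [  5   0   1   0   1   4  10   6   1  10  10  14   0  -2]
 [  4   2  -2   5  -2  -2  -3   0   0  -4   2  -6  -7   2]][ WARN:0@0.376] global loadsave.cpp:1063 imwrite_ Unsupported depth image for selected encoder is fallbacked to CV_8U.
```

View pics/z1.png

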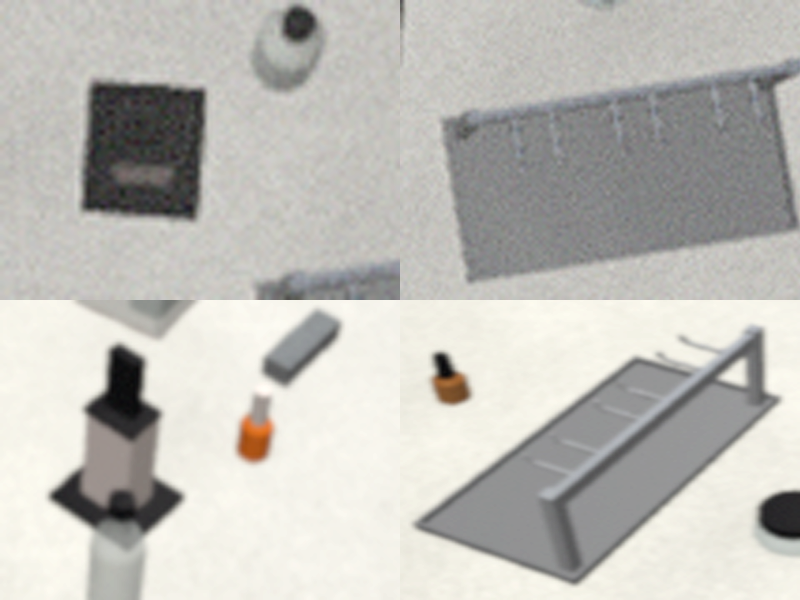

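The stand's handle runs along world x with a small negative yaw. The rack's rail is on its far side, so its hooks point towards the robot. Next is a helper for converting moves, and then I go above the lid.

```bash
cat >> h.py <<'E'
def rel(*tg):
    s=env.state();P=s['eef_pos'];y=s['tcp_rot'][2]
    c,n=np.cos(y),np.sin(y)
    print("at",P,"rot",s['tcp_rot'],"t",s['t'],"j",s['joints'],"F",s['ft_force'],"op",s['opening'],s['grip_force'])
    for t in tg:
        dx,dy,dz=np.array(t[:3])-P
        print(np.array([(c*dx+n*dy)/1e3,(n*dx-c*dy)/1e3,-dz/1e3,-(t[3]-np.degrees(y))]).round(4).tolist())
E
python3 -c "
from h import *
rel((450,0,450,10),(560.3,290.8,430,0.8),(560.3,290.8,334,0.8))"
```

```text
at [ 212.43 -587.76  404.23] rot [-3.14 -0.    0.35] t 0.1 j [-1.33  0.49  1.56  0.    1.09 -0.11] F [-0.62  0.6  -0.16] op 0.9987552494430081 0.0
[0.4232, -0.472, -0.0458, 9.8676]
[0.6257, -0.708, -0.0258, 19.0676]
[0.6257, -0.708, 0.0702, 19.0676]
```

Emit:
{"op": "carry_out", "data": {"series": [[0.1, -0.11, -0.046, 2, 1], [0.2, -0.22, -0.046, 4, 1], [0.3, -0.33, -0.046, 6, 1], [0.423, -0.472, -0.046, 9.9, 1], [0.423, -0.472, -0.046, 9.9, 1], [0.423, -0.472, -0.046, 9.9, 1], [0.423, -0.472, -0.046, 9.9, 1], [0.423, -0.472, -0.046, 9.9, 1], [0.423, -0.472, -0.046, 9.9, 1], [0.423, -0.472, -0.046, 9.9, 1], [0.423, -0.472, -0.046, 9.9, 1], [0.626, -0.708, -0.026, 19, 1], [0.626, -0.708, -0.026, 19, 1], [0.626, -0.708, -0.026, 19, 1], [0.626, -0.708, -0.026, 19, 1], [0.626, -0.708, -0.026, 19, 1], [0.626, -0.708, -0.026, 19, 1], [0.626, -0.708, -0.026, 19, 1], [0.626, -0.708, -0.026, 19, 1], [0.626, -0.708, -0.026, 19, 1]]}}

```text
t: 2.6
eef_pos: [560.5, 289.6, 431.2]
tcp_rot: [-3.142, -0.0, 0.014]
ft_force: [0.4, -0.7, 0.3]
opening: 0.997
grip_force: 0.0
```

```bash
python3 -c "
from h import *
rel((560.3,290.8,334,0.8),(560.3,290.8,460,0.8),(480,35,460,90))"
```

```text
at [560.54 289.63 431.18] rot [-3.14 -0.    0.01] t 2.6 j [ 0.37  0.48  1.51 -0.    1.15  1.93] F [ 0.36 -0.71  0.28] op 0.9973015397976294 0.0
[-0.0002, -0.0012, 0.0972, -0.0116]
[-0.0002, -0.0012, -0.0288, -0.0116]
[-0.084, 0.2535, -0.0288, -89.2116]
```

Emit:
{"op": "carry_out", "data": {"series": [[0, -0.001, 0.04, 0, 1], [0, -0.001, 0.08, 0, 1], [0, -0.001, 0.092, 0, 1], [0, -0.001, 0.097, 0, 1], [0, -0.001, 0.097, 0, 1], [0, -0.001, 0.097, 0, 0], [0, -0.001, 0.097, 0, 0], [0, -0.001, 0.097, 0, 0], [0, -0.001, 0.097, 0, 0], [0, -0.001, 0.097, 0, 0], [0, -0.001, 0.097, 0, 0], [0, -0.001, 0.097, 0, 0], [0, -0.001, 0.097, 0, 0], [0, -0.001, 0.09, 0, 0], [0, -0.001, 0.07, 0, 0], [0, -0.001, 0.04, 0, 0], [0, -0.001, 0, 0, 0], [0, -0.001, -0.03, 0, 0], [0, -0.001, -0.03, 0, 0]]}}

```text
t: 4.97
eef_pos: [560.3, 291.8, 462.6]
tcp_rot: [-3.14, -0.003, 0.015]
ft_force: [-0.0, 0.3, -3.8]
opening: 0.123
grip_force: 30.0
```

Run:
```python
from h import *
rel((480,35,460,90),(480,35,240,90),(480,35,201,90))
p,d,K,T=snap("scene",1)
c=proj([560,290,150],K,T)[0];print(c)
cv2.imwrite("pics/s1.png",np.clip(cv2.resize(p[80:230,220:400,::-1],(720,600),interpolation=cv2.INTER_CUBIC)*1.5,0,255).astype(np.uint8))
```

```text
at [560.3  291.79 462.62] rot [-3.14 -0.    0.02] t 4.975 j [ 0.38  0.45  1.47 -0.    1.22  1.93] F [-0.03  0.27 -3.76] op 0.12335395438105447 29.999246299266815
[-0.0842, 0.2555, 0.0026, -89.1265]
[-0.0842, 0.2555, 0.2226, -89.1265]
[-0.0842, 0.2555, 0.2616, -89.1265]
[305.46 141.94]
```

View pics/s1.png

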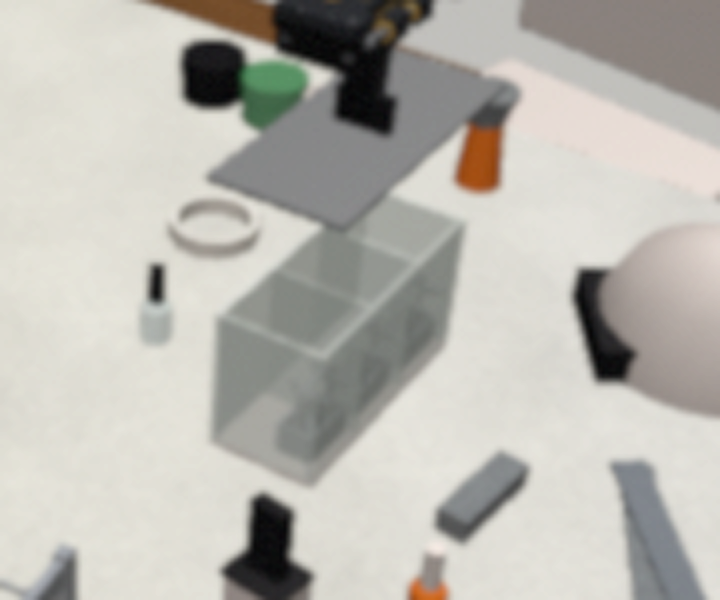

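Lid in hand, and baskets are visible in the wells. I'll lay the lid between the tank and the rack, turned 90°.

Emit:
{"op": "carry_out", "data": {"series": [[-0.015, 0.05, 0.003, -9, 0], [-0.03, 0.1, 0.003, -18, 0], [-0.046, 0.15, 0.003, -28, 0], [-0.062, 0.2, 0.003, -38, 0], [-0.084, 0.256, 0.003, -48, 0], [-0.084, 0.256, 0.003, -58, 0], [-0.084, 0.256, 0.003, -68, 0], [-0.084, 0.256, 0.003, -78, 0], [-0.084, 0.256, 0.02, -86, 0], [-0.084, 0.256, 0.06, -89.1, 0], [-0.084, 0.256, 0.11, -89.1, 0], [-0.084, 0.256, 0.16, -89.1, 0], [-0.084, 0.256, 0.21, -89.1, 0], [-0.084, 0.256, 0.245, -89.1, 0], [-0.084, 0.256, 0.255, -89.1, 0], [-0.084, 0.256, 0.259, -89.1, 0], [-0.084, 0.256, 0.261, -89.1, 0], [-0.084, 0.256, 0.263, -89.1, 0], [-0.084, 0.256, 0.264, -89.1, 0], [-0.084, 0.256, 0.264, -89.1, 0]]}}

```text
t: 7.52
eef_pos: [478.7, 34.7, 199.1]
tcp_rot: [-3.139, 0.0, 1.571]
ft_force: [-16.8, -1.2, 40.7]
opening: 0.124
grip_force: 30.0
```

```bash
python3 -c "
from h import *
rel((480,35,203,90),(480,35,460,90),(688.3,-25.7,460,-5),(688.3,-25.7,400,-5))"
```

```text
at [478.69  34.69 199.12] rot [-3.14  0.    1.57] t 7.525 j [-0.07  0.63  2.09 -0.    0.43 -0.06] F [-16.78  -1.19  40.68] op 0.12445244149991419 30.024016499519348
[0.0003, 0.0013, -0.0039, -0.0115]
[0.0003, 0.0013, -0.2609, -0.0115]
[-0.0603, 0.2096, -0.2609, 94.9885]
[-0.0603, 0.2096, -0.2009, 94.9885]
```

Emit:
{"op": "carry_out", "data": {"series": [[0, 0, -0.002, 0, 0], [0, 0, -0.003, 0, 0.1], [0, 0, -0.003, 0, 0.5], [0, 0, -0.003, 0, 0.5], [0, 0, -0.003, 0, 0.5], [0, 0, -0.02, 0, 0.5], [0, 0, -0.07, 0, 1], [0, 0, -0.13, 0, 1], [0, 0, -0.19, 0, 1], [0, 0, -0.24, 8, 1], [0, 0, -0.26, 16, 1], [0, 0, -0.26, 20, 1]]}}

```text
t: 9.02
eef_pos: [480.2, 34.6, 458.4]
tcp_rot: [3.138, -0.001, 1.218]
ft_force: [0.1, 0.0, 0.3]
opening: 0.989
grip_force: 0.0
```

Run:
```python
from h import *
p,d,K,T=snap("top",2);W=cloud(d,K,T);Z=W[...,2]
ok=d>0
def reg(x,y,r): return ok&(np.hypot(W[...,0]-x,W[...,1]-y)<r)
S=reg(690,-26,70);g=p.astype(int).max(-1)
m=S&(Z>140);print("handle",m.sum(),rect(m,174,K,T))
m=S&(Z>80);print("collar+handle",rect(m,112,K,T))
m=reg(560,291,160)&(Z>122)&(Z<150);print("tank rim",m.sum(),rect(m,135,K,T))
m=reg(480,35,140)&(g<100)&(Z<60);print("lid",rect(m,6,K,T))
cv2.imwrite("pics/t2.png",np.clip(cv2.resize(p[160:225,115:220,::-1],(800,495),interpolation=cv2.INTER_CUBIC)*1.7,0,255).astype(np.uint8))
rel((688.3,-25.7,400,-5))
```

```text
handle 52 ((688.4839477539062, -25.82324981689453), (13.466989517211914, 35.01683044433594), 82.69857788085938)
collar+handle ((690.2295532226562, -26.102277755737305), (41.693763732910156, 54.622650146484375), 84.65948486328125)
tank rim 557 ((560.0700073242188, 290.9433898925781), (100.65921783447266, 243.18087768554688), 1.1976819038391113)
lid ((589.657958984375, 72.69723510742188), (50.68014907836914, 37.382850646972656), 89.06890869140625)
at [480.19  34.62 457.54] rot [ 3.14 -0.    1.22] t 9.075 j [-0.07  0.23  1.83 -0.    1.09  0.29] F [-0.7   0.51  0.12] op 0.9943048141813391 0.0
[0.0158, 0.2161, 0.0575, 74.642]
```

View pics/t2.png

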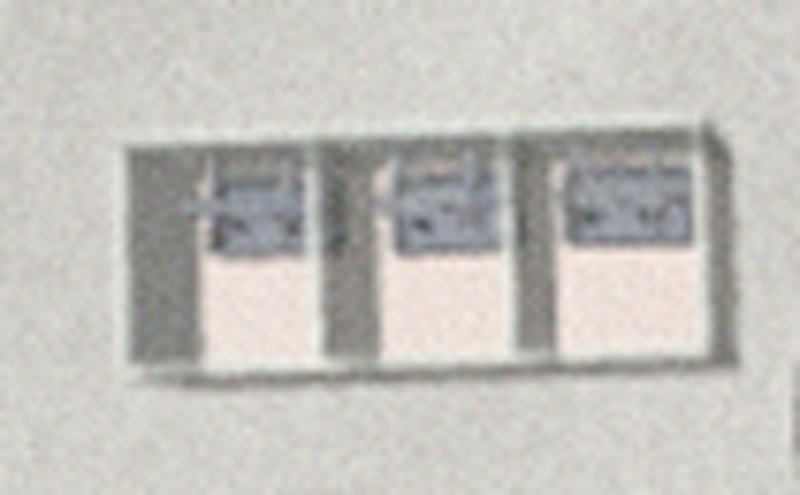

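All three wells hold a basket hung at the back, and the tank rim measures 100.7 x 243 at yaw about 1°. Next is the rod.

Emit:
{"op": "carry_out", "data": {"series": [[0.004, 0.05, 0.01, 10, 0.6], [0.008, 0.1, 0.02, 20, 0.6], [0.012, 0.15, 0.03, 30, 0.6], [0.016, 0.2, 0.04, 40, 0.6], [0.016, 0.217, 0.05, 50, 0.6], [0.016, 0.217, 0.057, 60, 0.6], [0.016, 0.217, 0.057, 70, 0.6], [0.016, 0.217, 0.057, 75, 0.6], [0.016, 0.217, 0.057, 75, 0.6], [0.016, 0.217, 0.057, 75, 0.6], [0.016, 0.217, 0.057, 75, 0.6]]}}

```text
t: 10.45
eef_pos: [689.8, -24.7, 399.6]
tcp_rot: [3.142, 0.0, -0.086]
ft_force: [0.5, -0.2, 0.0]
opening: 0.599
grip_force: 0.0
```

```bash
python3 -c "
from h import *
rel((689,-26,320,-5.3),(689,-26,480,-5.3))"
```

```text
at [689.77 -24.71 399.64] rot [ 3.14  0.   -0.09] t 10.45 j [-0.13  0.59  1.39 -0.    1.16  1.53] F [ 0.46 -0.24  0.02] op 0.5993304231638144 0.0
[-0.0007, 0.0014, 0.0796, 0.349]
[-0.0007, 0.0014, -0.0804, 0.349]
```

Emit:
{"op": "carry_out", "data": {"series": [[-0.001, 0.001, 0.04, 0, 0.6], [-0.001, 0.001, 0.07, 0, 0.6], [-0.001, 0.001, 0.08, 0, 0.6], [-0.001, 0.001, 0.08, 0, 0.6], [-0.001, 0.001, 0.08, 0, 0.1], [-0.001, 0.001, 0.08, 0, 0], [-0.001, 0.001, 0.08, 0, 0], [-0.001, 0.001, 0.08, 0, 0], [-0.001, 0.001, 0.08, 0, 0], [-0.001, 0.001, 0.08, 0, 0], [-0.001, 0.001, 0.07, 0, 0], [-0.001, 0.001, 0.05, 0, 0], [-0.001, 0.001, 0.02, 0, 0], [-0.001, 0.001, -0.02, 0, 0], [-0.001, 0.001, -0.06, 0, 0], [-0.001, 0.001, -0.09, 0, 0], [-0.001, 0.001, -0.09, 0, 0]]}}

```text
t: 12.58
eef_pos: [688.3, -25.5, 492.6]
tcp_rot: [3.141, -0.005, -0.088]
ft_force: [0.2, 0.2, -1.2]
opening: 0.147
grip_force: 30.0
```

Run:
```python
from h import *
p,d,K,T=snap("scene",3)
rel()
P=env.state()['eef_pos']
g=P-[0,0,173]
for o in ([0,0,0],[0,0,-40],[-9,0,-100],[0,0,-125],[12,0,-115],[0,0,-135]): print(o,proj(g+o,K,T)[0]-[0,0])
c=proj(g-[0,0,90],K,T)[0].astype(int);print(c)
x0,y0=c-[50,38]
cv2.imwrite("pics/s3.png",np.clip(cv2.resize(p[y0:y0+75,x0:x0+100,::-1],(800,600),interpolation=cv2.INTER_CUBIC)*1.5,0,255).astype(np.uint8))
```

```text
at [688.39 -25.54 490.43] rot [ 3.14 -0.   -0.09] t 12.625 j [-0.13  0.52  1.27 -0.    1.35  1.53] F [-0.35 -0.73 -0.76] op 0.14796279712296734 29.999159574508667
[0, 0, 0] [289.67 161.15]
[0, 0, -40] [288.59 174.1 ]
[-9, 0, -100] [284.15 190.95]
[0, 0, -125] [286.47 199.55]
[12, 0, -115] [290.6  198.55]
[0, 0, -135] [286.24 202.37]
[287 189]
```

View pics/s3.png

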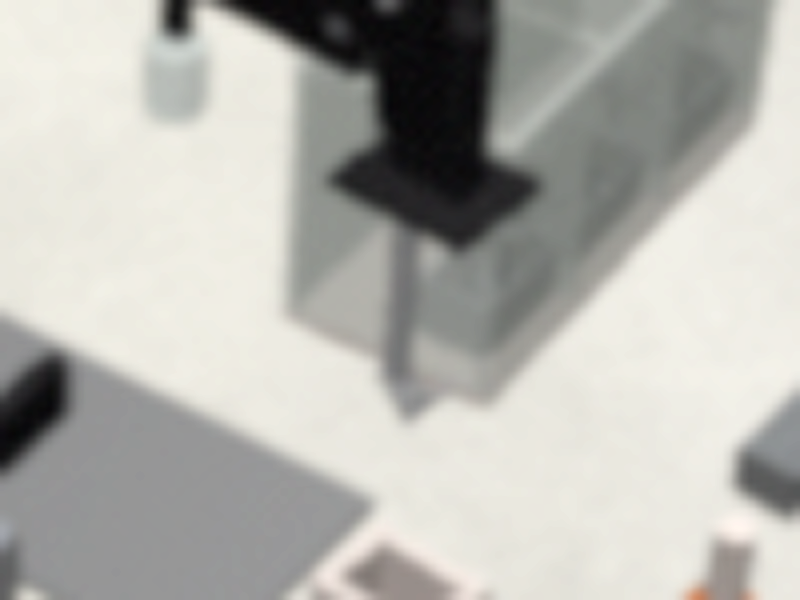

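The shaft is on the robot side and the tip points to +x, so the rod is as needed. I'll hover over well c and measure the hook seats from the top picture.

Run:
```python
from h import *
rel((545,370,490,1),)
p,d,K,T=load("top",2)
# rectified view of rack plane z=130, 4 px/mm
a=np.radians(7.9);R=np.array([[np.cos(a),-np.sin(a)],[np.sin(a),np.cos(a)]]);O=np.array([547.6,-258.5])
def warp(z):
    # out pixel: u=(150-ry)*2.6 , v=(90-rx)*... 
    rc=np.array([[90,150],[90,-150],[-90,-150],[-90,150]],float)
    src=proj(np.c_[rc@R.T+O,np.full(4,z)],K,T).astype(np.float32)
    dst=np.array([[(150-r[1])*2.6,(90-r[0])*2.6] for r in rc],np.float32)
    return cv2.warpPerspective(p,cv2.getPerspectiveTransform(src,dst),(780,468),flags=cv2.INTER_CUBIC)
w=np.vstack([warp(130)[:300],warp(12)[:300]])
cv2.imwrite("pics/rack.png",np.clip(w[...,::-1].astype(float)*1.7,0,255).astype(np.uint8))
```

```text
at [688.39 -25.54 490.43] rot [ 3.14 -0.   -0.09] t 12.625 j [-0.13  0.52  1.27 -0.    1.35  1.53] F [-0.35 -0.73 -0.76] op 0.14796279712296734 29.999159574508667
[-0.1775, -0.3815, 0.0004, -6.028]
```

View pics/rack.png

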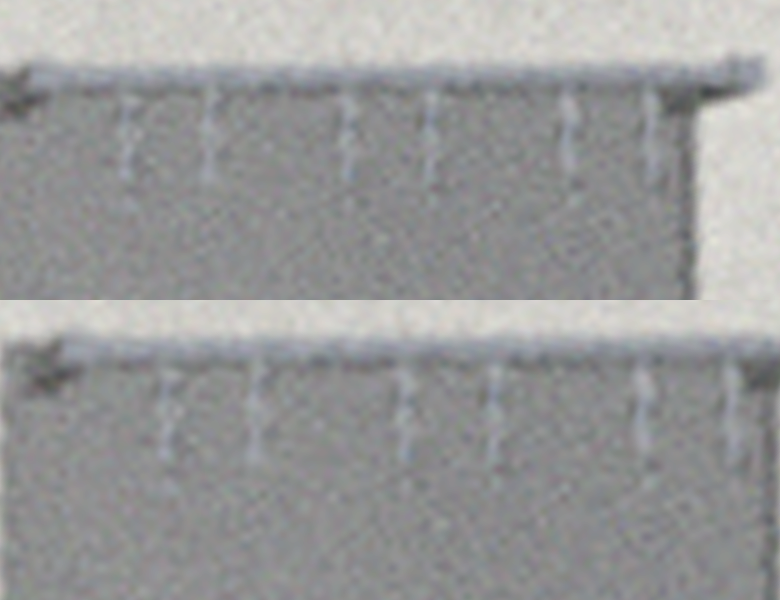

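Rectified rack view (z=130 panel): pin pairs centre at rack y = +85.6, 0.6 and -84.4. The rail front is at 54.6 and the seats are near rack x = 31.

Emit:
{"op": "carry_out", "data": {"series": [[-0.02, -0.045, 0, -1, 0], [-0.045, -0.095, 0, -2, 0], [-0.07, -0.15, 0, -3, 0], [-0.095, -0.205, 0, -4, 0], [-0.12, -0.26, 0, -5, 0], [-0.145, -0.31, 0, -6, 0], [-0.165, -0.355, 0, -6, 0], [-0.175, -0.375, 0, -6, 0], [-0.178, -0.381, 0.01, -6, 0], [-0.178, -0.381, 0.03, -6, 0], [-0.178, -0.381, 0.03, -6, 0], [-0.178, -0.381, 0.03, -6, 0]]}}

```text
t: 14.12
eef_pos: [545.4, 368.6, 459.9]
tcp_rot: [3.141, -0.0, 0.016]
ft_force: [-0.0, -0.4, -0.9]
opening: 0.144
grip_force: 30.0
```

Run:
```python
from h import *
p,d,K,T=snap("scene",4)
rel((545,370,357,1),(580.5,370.4,357,1),(580.5,370.4,374,1))
P=env.state()['eef_pos'];g=P-[-2,0,172.6]
a=np.radians(1);R=np.array([[np.cos(a),-np.sin(a)],[np.sin(a),np.cos(a)]])
y0,x0=80,265
im=np.clip(cv2.resize(p[y0:y0+120,x0:x0+130,::-1],None,fx=5,fy=5,interpolation=cv2.INTER_CUBIC)*1.5,0,255).astype(np.uint8)
def dot(w,c):
    u=(proj(w,K,T)[0]-[x0,y0]+.5)*5;cv2.circle(im,tuple(int(v) for v in u),3,c,1);print(np.round(u),w)
dot(g-[0,0,135],(0,0,255));dot(g+[12,0,-115],(0,0,255))
for q in([26,21],[26,-21],[-26,-21],[-26,21]): dot(g+[*q,-40],(0,255,255))
for q in([50,121],[50,-121],[-50,-121],[-50,121]): dot([*(R@q+[560.1,291]),135],(0,255,0))
for y in(-79,0,79): dot([*(R@[23,y]+[560.1,291]),76],(255,0,0))
cv2.imwrite("pics/s4.png",im)
```

```text
at [545.29 368.82 460.25] rot [-3.14 -0.    0.02] t 14.175 j [ 0.49  0.5   1.4  -0.    1.25  2.05] F [-0.8   0.31 -0.96] op 0.14533619678542084 29.99917834997177
[-0.0003, -0.0012, 0.1032, -0.0899]
[0.0352, -0.001, 0.1032, -0.0899]
[0.0352, -0.001, 0.0862, -0.0899]
[249. 251.] [547.29 368.82 152.65]
[268. 231.] [559.29 368.82 172.65]
[315. 126.] [573.29 389.82 247.65]
[283. 152.] [573.29 347.82 247.65]
[214. 127.] [521.29 347.82 247.65]
[246. 102.] [521.29 389.82 247.65]
[356. 274.] [np.float64(607.9806435789083), np.float64(412.8541914357875), 135]
[175. 449.] [np.float64(612.2041259367309), np.float64(170.89104920794085), 135]
[ 39. 391.] [np.float64(512.2193564210918), np.float64(169.14580856421247), 135]
[229. 228.] [np.float64(507.9958740632692), np.float64(411.10895079205915), 135]
[165. 473.] [np.float64(584.4752370971424), np.float64(212.41343743070263), 76]
[225. 414.] [np.float64(583.096496988597), np.float64(291.4014053480575), 76]
[282. 359.] [np.float64(581.7177568800516), np.float64(370.3893732654124), 76]
```

View pics/s4.png

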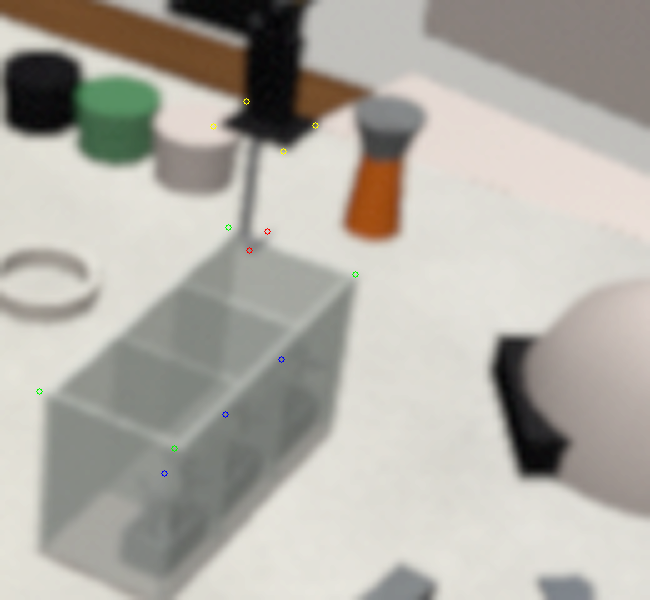

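Projected rim, collar and hook points agree with the picture within a couple of mm. I'll lower the hook and move it under the bar.

Emit:
{"op": "carry_out", "data": {"series": [[0, -0.001, 0.03, 0, 0], [0, -0.001, 0.06, 0, 0], [0, -0.001, 0.085, 0, 0], [0, -0.001, 0.098, 0, 0], [0, -0.001, 0.103, 0, 0], [0, -0.001, 0.103, 0, 0], [0.008, -0.001, 0.103, 0, 0], [0.016, -0.001, 0.103, 0, 0], [0.024, -0.001, 0.103, 0, 0], [0.031, -0.001, 0.103, 0, 0], [0.036, -0.001, 0.103, 0, 0], [0.036, -0.001, 0.103, 0, 0]]}}

```text
t: 15.68
eef_pos: [581.0, 371.1, 356.5]
tcp_rot: [3.141, 0.0, 0.017]
ft_force: [0.2, 0.2, -1.2]
opening: 0.145
grip_force: 30.0
```

Run:
```python
from h import *
rel((580.5,370.4,374,1),(580.5,370.4,390,1),(537,369.6,390,1),(537,369.6,540,1))
```

```text
at [581.04 371.06 356.51] rot [3.14 0.   0.02] t 15.675 j [ 0.47  0.63  1.44 -0.    1.08  2.03] F [ 0.17  0.2  -1.21] op 0.14534372213842578 29.999105036258698
[-0.0005, 0.0007, -0.0175, -0.0443]
[-0.0005, 0.0007, -0.0335, -0.0443]
[-0.0441, 0.0007, -0.0335, -0.0443]
[-0.0441, 0.0007, -0.1835, -0.0443]
```

Emit:
{"op": "carry_out", "data": {"series": [[0, 0, -0.006, 0, 0], [0, 0, -0.011, 0, 0], [0, 0, -0.015, 0, 0], [0, 0, -0.018, 0, 0], [0, 0, -0.022, 0, 0], [0, 0, -0.027, 0, 0], [0, 0, -0.033, 0, 0], [0, 0, -0.034, 0, 0], [0, 0, -0.034, 0, 0]]}}

```text
t: 16.8
eef_pos: [580.7, 371.1, 390.7]
tcp_rot: [3.142, -0.0, 0.017]
ft_force: [-0.0, -0.2, -1.4]
opening: 0.145
grip_force: 30.0
```

Run:
```python
from h import *
p,d,K,T=snap("scene",5)
rel((537,369.6,390,1),(537,369.6,540,1))
y0,x0=80,265
cv2.imwrite("pics/s5.png",np.clip(cv2.resize(p[y0+20:y0+100,x0+20:x0+110,::-1],None,fx=7,fy=7,interpolation=cv2.INTER_CUBIC)*1.7,0,255).astype(np.uint8))
```

```text
at [580.74 371.11 390.56] rot [3.14 0.   0.02] t 16.85 j [ 0.47  0.6   1.4  -0.    1.14  2.03] F [-0.87 -0.73 -1.23] op 0.1464640431739893 29.998809099197388
[-0.0438, 0.0008, 0.0006, -0.0311]
[-0.0438, 0.0008, -0.1494, -0.0311]
```

View pics/s5.png

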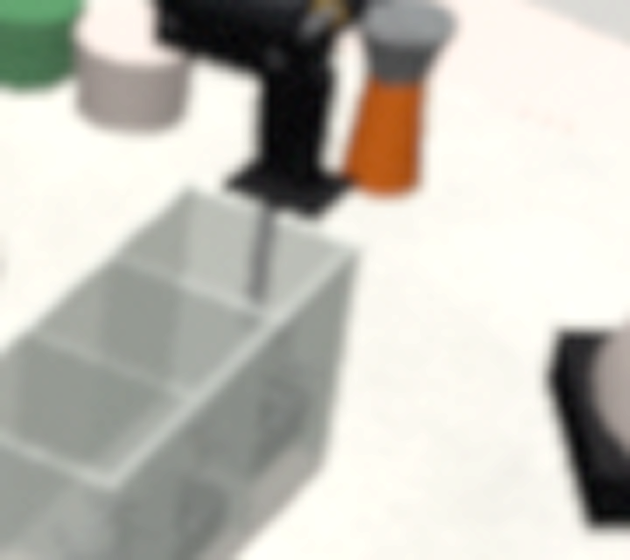

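The basket has risen about 4 px, which matches a 16 mm lift. Back away from the pins, then up.

Emit:
{"op": "carry_out", "data": {"series": [[-0.006, 0.001, 0, 0, 0], [-0.014, 0.001, 0, 0, 0], [-0.023, 0.001, 0, 0, 0], [-0.032, 0.001, 0, 0, 0], [-0.039, 0.001, 0, 0, 0], [-0.043, 0.001, 0, 0, 0], [-0.044, 0.001, 0, 0, 0], [-0.044, 0.001, -0.005, 0, 0], [-0.044, 0.001, -0.02, 0, 0], [-0.044, 0.001, -0.04, 0, 0], [-0.044, 0.001, -0.06, 0, 0], [-0.044, 0.001, -0.08, 0, 0], [-0.044, 0.001, -0.1, 0, 0], [-0.044, 0.001, -0.12, 0, 0], [-0.044, 0.001, -0.14, 0, 0], [-0.044, 0.001, -0.15, 0, 0], [-0.044, 0.001, -0.155, 0, 0], [-0.044, 0.001, -0.155, 0, 0]]}}

```text
t: 19.1
eef_pos: [536.8, 369.4, 545.6]
tcp_rot: [3.141, 0.0, 0.017]
ft_force: [0.1, -0.2, -1.5]
opening: 0.147
grip_force: 30.0
```

Run:
```python
from h import *
p,d,K,T=snap("scene",6)
# rod at hook minus 55mm along rack x, then hook; TCP = rod - 2mm in rod x
a=np.radians(7.9);ux=np.array([np.cos(a),np.sin(a)])
H={0:(589.9,-337.8),1:(578.2,-253.6),2:(566.5,-169.4)}
h=np.array(H[0]);A=h-57*ux;B=h-2*ux
print(A,B)
rel((*A,540,7.9),(*A,460,7.9),(*B,460,7.9))
c=proj(env.state()['eef_pos']-[0,0,320],K,T)[0].astype(int);y0,x0=c-[50,40]
y0,x0=c[1]-40,c[0]-50
cv2.imwrite("pics/s6.png",np.clip(cv2.resize(p[y0:y0+80,x0:x0+100,::-1],None,fx=6,fy=6,interpolation=cv2.INTER_CUBIC)*1.7,0,255).astype(np.uint8))
```

```text
[ 533.44 -345.63] [ 587.92 -338.07]
at [536.84 369.4  545.17] rot [3.14 0.   0.02] t 19.15 j [ 0.5   0.44  1.28 -0.    1.43  2.06] F [ 0.4  -0.16 -1.59] op 0.14703488607640847 29.999093413352966
[-0.0155, 0.7149, 0.0052, -6.9325]
[-0.0155, 0.7149, 0.0852, -6.9325]
[0.0391, 0.7082, 0.0852, -6.9325]
```

View pics/s6.png

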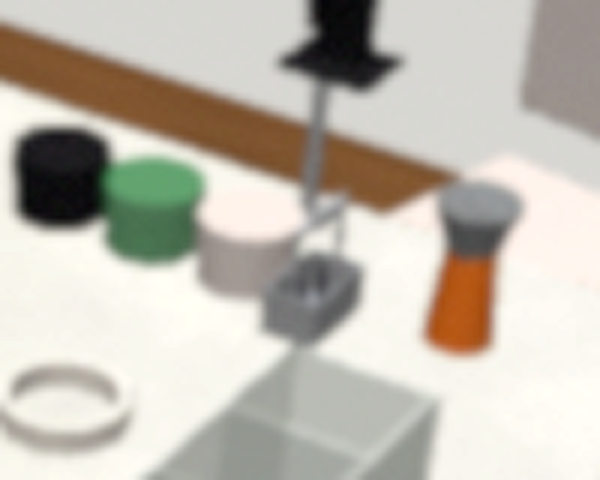

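The basket hangs neatly on the hook (bar at (325,210) in the crop). I'll carry it slowly across to the rack, hook0 first.

Emit:
{"op": "carry_out", "data": {"series": [[0, 0.006, 0, 0, 0], [0, 0.018, 0, 0, 0], [0, 0.036, 0, 0, 0], [0, 0.06, 0, 0, 0], [0, 0.09, 0, 0, 0], [-0.001, 0.125, 0, 0, 0], [-0.002, 0.165, 0, -0.5, 0], [-0.004, 0.21, 0, -1, 0], [-0.005, 0.255, 0, -1.5, 0], [-0.006, 0.3, 0, -2, 0], [-0.007, 0.345, 0, -2.5, 0], [-0.008, 0.39, 0, -3, 0], [-0.01, 0.435, 0, -3.5, 0], [-0.011, 0.48, 0, -4, 0], [-0.012, 0.525, 0, -4.5, 0], [-0.013, 0.57, 0, -5, 0], [-0.014, 0.61, 0, -5.5, 0], [-0.015, 0.645, 0, -6, 0], [-0.015, 0.672, 0, -6.5, 0], [-0.016, 0.692, 0, -6.9, 0]]}}

```text
t: 21.65
eef_pos: [531.3, -324.6, 545.8]
tcp_rot: [3.141, 0.0, 0.136]
ft_force: [-0.5, -0.5, -1.8]
opening: 0.147
grip_force: 30.0
```

Run:
```python
from h import *
rel((533.4,-345.6,545,7.9),(533.4,-345.6,460,7.9),(587.9,-338.1,460,7.9))
```

```text
at [ 531.34 -324.6   545.79] rot [3.14 0.   0.14] t 21.65 j [-0.65  0.39  1.36 -0.    1.4   0.78] F [-0.51 -0.49 -1.76] op 0.14667166322750202 29.999291002750397
[-0.0008, 0.0211, 0.0008, -0.0933]
[-0.0008, 0.0211, 0.0858, -0.0933]
[0.0542, 0.0211, 0.0858, -0.0933]
```

Emit:
{"op": "carry_out", "data": {"series": [[0, 0.012, 0, 0, 0], [-0.001, 0.018, 0, 0, 0], [-0.001, 0.021, 0.005, 0, 0], [-0.001, 0.021, 0.02, 0, 0], [-0.001, 0.021, 0.04, 0, 0], [-0.001, 0.021, 0.06, 0, 0], [-0.001, 0.021, 0.08, 0, 0], [-0.001, 0.021, 0.094, 0, 0], [-0.001, 0.021, 0.101, 0, 0], [-0.001, 0.021, 0.101, 0, 0], [-0.001, 0.021, 0.101, 0, 0]]}}

```text
t: 23.02
eef_pos: [534.4, -343.7, 445.4]
tcp_rot: [3.141, -0.001, 0.137]
ft_force: [-0.1, -0.4, -2.3]
opening: 0.145
grip_force: 30.0
```

Run:
```python
from h import *
p,d,K,T=snap("scene",7)
rel((533.4,-345.6,445,7.9),(587.9,-338.1,445,7.9),(587.9,-338.1,428,7.9))
P=env.state()['eef_pos'];a=np.radians(7.9);R=np.array([[np.cos(a),-np.sin(a)],[np.sin(a),np.cos(a)]])
g=P+[*(R@[2,0]),-172.6]
c=proj(g-[0,0,125],K,T)[0].astype(int);y0,x0=c[1]-45,c[0]-35;f=6
im=np.clip(cv2.resize(p[y0:y0+90,x0:x0+130,::-1],None,fx=f,fy=f,interpolation=cv2.INTER_CUBIC)*1.7,0,255).astype(np.uint8)
def dot(w,c):
    u=(proj(w,K,T)[0]-[x0,y0]+.5)*f;cv2.circle(im,tuple(int(v) for v in u),4,c,1)
for y in(-25.5,25.5):dot(g+[*(R@[0,y]),-125],(0,0,255))
for h in((589.9,-337.8),(578.2,-253.6),(566.5,-169.4)):
    for y in(-16,16):
        for x,z in((-18,135.5),(0,127.5)): dot([*(R@[x,y]+h),z],(0,255,0) if z>130 else (255,0,0))
cv2.imwrite("pics/s7.png",im)
```

```text
at [ 534.4  -343.73  445.42] rot [ 3.14 -0.    0.14] t 23.075 j [-0.68  0.47  1.48 -0.    1.19  0.76] F [-0.26 -0.03 -2.01] op 0.14802950481339777 29.99900847673416
[-0.0012, 0.0017, 0.0004, -0.0293]
[0.0538, 0.0018, 0.0004, -0.0293]
[0.0538, 0.0018, 0.0174, -0.0293]
```

View pics/s7.png

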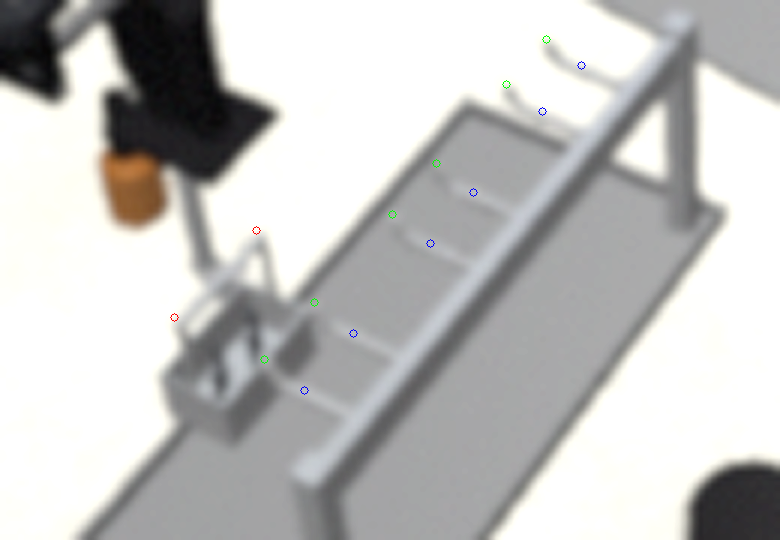

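The projected pins and bar coincide with the picture, so I move in, lower and seat the bar.

Emit:
{"op": "carry_out", "data": {"series": [[0.003, 0.002, 0, 0, 0], [0.009, 0.002, 0, 0, 0], [0.017, 0.002, 0, 0, 0], [0.026, 0.002, 0, 0, 0], [0.035, 0.002, 0, 0, 0], [0.043, 0.002, 0, 0, 0], [0.049, 0.002, 0, 0, 0], [0.053, 0.002, 0, 0, 0], [0.054, 0.002, 0, 0, 0], [0.054, 0.002, 0.004, 0, 0], [0.054, 0.002, 0.009, 0, 0], [0.054, 0.002, 0.014, 0, 0], [0.054, 0.002, 0.017, 0, 0], [0.054, 0.002, 0.02, 0, 0], [0.054, 0.002, 0.024, 0, 0], [0.054, 0.002, 0.029, 0, 0], [0.054, 0.002, 0.034, 0, 0], [0.054, 0.002, 0.035, 0, 0], [0.054, 0.002, 0.035, 0, 0]]}}

```text
t: 25.45
eef_pos: [588.2, -338.3, 409.7]
tcp_rot: [3.142, 0.0, 0.137]
ft_force: [0.1, 0.2, -0.8]
opening: 0.143
grip_force: 30.0
```

Run:
```python
from h import *
p,d,K,T=snap("scene",8)
rel((587.9,-338.1,411,7.9),(530.4,-346,411,7.9),(530.4,-346,490,7.9))
P=env.state()['eef_pos'];a=np.radians(7.9);R=np.array([[np.cos(a),-np.sin(a)],[np.sin(a),np.cos(a)]])
g=P+[*(R@[2,0]),-172.6]
c=proj([589,-338,110],K,T)[0].astype(int);y0,x0=c[1]-40,c[0]-50;f=7
im=np.clip(cv2.resize(p[y0:y0+80,x0:x0+100,::-1],None,fx=f,fy=f,interpolation=cv2.INTER_CUBIC)*1.7,0,255).astype(np.uint8)
def dot(w,c):
    u=(proj(w,K,T)[0]-[x0,y0]+.5)*f;cv2.circle(im,tuple(int(v) for v in u),4,c,1)
for y in(-25.5,25.5):dot([*(R@[0,y]+[589.9,-337.8]),130],(0,0,255))
dot(g-[0,0,135],(0,255,0))
cv2.imwrite("pics/s8.png",im)
```

```text
at [ 588.18 -338.32  409.88] rot [ 3.14 -0.    0.14] t 25.5 j [-0.62  0.56  1.41 -0.    1.17  0.81] F [ 0.69  0.11 -1.24] op 0.14876575519983426 29.999063909053802
[-0.0002, -0.0003, -0.0011, -0.0289]
[-0.0583, -0.0003, -0.0011, -0.0289]
[-0.0583, -0.0003, -0.0801, -0.0289]
```

View pics/s8.png

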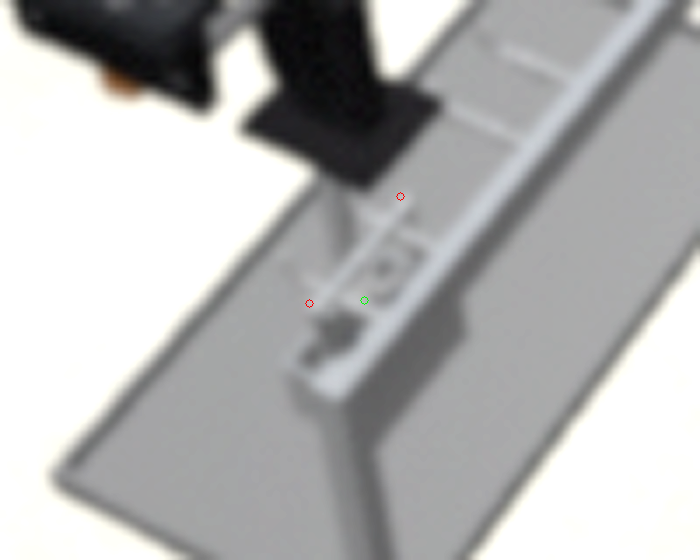

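The bar rests at its predicted seat, about (310-400, 195-303). I withdraw the rod and go to well b.

Emit:
{"op": "carry_out", "data": {"series": [[-0.005, 0, 0, 0, 0], [-0.014, 0, 0, 0, 0], [-0.026, 0, 0, 0, 0], [-0.04, 0, 0, 0, 0], [-0.053, 0, 0, 0, 0], [-0.058, 0, 0, 0, 0], [-0.058, 0, 0, 0, 0], [-0.058, 0, -0.03, 0, 0], [-0.058, 0, -0.075, 0, 0], [-0.058, 0, -0.09, 0, 0], [-0.058, 0, -0.09, 0, 0]]}}

```text
t: 26.88
eef_pos: [530.8, -346.0, 499.8]
tcp_rot: [3.141, -0.001, 0.138]
ft_force: [0.0, 0.7, -1.5]
opening: 0.145
grip_force: 30.0
```

Run:
```python
from h import *
p,d,K,T=snap("top",9)
W=cloud(d,K,T);m=(d>0)&(np.hypot(W[...,0]-590,W[...,1]+338)<40)&(W[...,2]>20)&(W[...,2]<126);print(m.sum(),np.median(W[m],0))
rel((546.1,290.8,495,1),(546.1,290.8,460,1))
```

```text
141 [ 595.26 -327.8    72.61]
at [ 530.74 -346.13  498.61] rot [-3.14  0.    0.14] t 26.925 j [-0.68  0.43  1.41 -0.    1.31  0.75] F [-0.65  0.14 -1.97] op 0.147005944707335 29.999027252197266
[0.1025, -0.6288, 0.0036, 6.8786]
[0.1025, -0.6288, 0.0386, 6.8786]
```

Emit:
{"op": "carry_out", "data": {"series": [[0.006, -0.04, 0, 0.5, 0], [0.014, -0.09, 0, 1, 0], [0.023, -0.145, 0, 1.5, 0], [0.032, -0.2, 0, 2, 0], [0.041, -0.255, 0, 3, 0], [0.05, -0.31, 0, 3.5, 0], [0.06, -0.365, 0, 4, 0], [0.069, -0.42, 0, 5, 0], [0.078, -0.475, 0, 5.5, 0], [0.087, -0.53, 0, 6, 0], [0.095, -0.58, 0, 6.5, 0], [0.101, -0.615, 0, 6.9, 0], [0.1025, -0.629, 0.01, 6.9, 0], [0.1025, -0.629, 0.03, 6.9, 0], [0.1025, -0.629, 0.038, 6.9, 0], [0.1025, -0.629, 0.038, 6.9, 0], [0.1025, -0.629, 0.038, 6.9, 0]]}}

```text
t: 29.05
eef_pos: [546.3, 290.4, 462.2]
tcp_rot: [-3.141, -0.001, 0.016]
ft_force: [0.4, 0.2, -0.4]
opening: 0.145
grip_force: 30.0
```

Run:
```python
from h import *
rel((546.1,290.8,357,1),(581.8,291.4,357,1),(581.8,291.4,390,1))
```

```text
at [546.3  290.44 462.17] rot [-3.14 -0.    0.02] t 29.05 j [ 0.38  0.43  1.5  -0.    1.21  1.94] F [ 0.42  0.16 -0.44] op 0.14464423155662404 29.999138116836548
[-0.0002, -0.0004, 0.1052, -0.0653]
[0.0355, -0.0004, 0.1052, -0.0653]
[0.0355, -0.0004, 0.0722, -0.0653]
```

Emit:
{"op": "carry_out", "data": {"series": [[0, 0, 0.03, 0, 0], [0, 0, 0.06, 0, 0], [0, 0, 0.085, 0, 0], [0, 0, 0.1, 0, 0], [0, 0, 0.105, 0, 0], [0, 0, 0.105, 0, 0], [0.008, 0, 0.105, 0, 0], [0.016, 0, 0.105, 0, 0], [0.024, 0, 0.105, 0, 0], [0.031, 0, 0.105, 0, 0], [0.036, 0, 0.105, 0, 0], [0.036, 0, 0.105, 0, 0], [0.036, 0, 0.099, 0, 0], [0.036, 0, 0.094, 0, 0], [0.036, 0, 0.09, 0, 0], [0.036, 0, 0.087, 0, 0], [0.036, 0, 0.083, 0, 0], [0.036, 0, 0.078, 0, 0], [0.036, 0, 0.072, 0, 0], [0.036, 0, 0.072, 0, 0]]}}

```text
t: 31.55
eef_pos: [582.1, 291.5, 390.3]
tcp_rot: [-3.141, -0.001, 0.017]
ft_force: [0.6, 0.4, -1.5]
opening: 0.145
grip_force: 30.0
```

Run:
```python
from h import *
rel((538.3,290.6,390,1),(538.3,290.6,545,1))
```

```text
at [582.13 291.49 390.29] rot [-3.14 -0.    0.02] t 31.55 j [ 0.36  0.54  1.51 -0.    1.09  1.92] F [ 0.6   0.45 -1.45] op 0.1448567723145324 29.999093413352966
[-0.0438, 0.0001, 0.0003, -0.0314]
[-0.0438, 0.0001, -0.1547, -0.0314]
```

Emit:
{"op": "carry_out", "data": {"series": [[-0.006, 0, 0, 0, 0], [-0.014, 0, 0, 0, 0], [-0.023, 0, 0, 0, 0], [-0.032, 0, 0, 0, 0], [-0.039, 0, 0, 0, 0], [-0.043, 0, 0, 0, 0], [-0.044, 0, 0, 0, 0], [-0.044, 0, -0.005, 0, 0], [-0.044, 0, -0.02, 0, 0], [-0.044, 0, -0.04, 0, 0], [-0.044, 0, -0.06, 0, 0], [-0.044, 0, -0.08, 0, 0], [-0.044, 0, -0.1, 0, 0], [-0.044, 0, -0.12, 0, 0], [-0.044, 0, -0.14, 0, 0], [-0.044, 0, -0.15, 0, 0], [-0.044, 0, -0.155, 0, 0], [-0.044, 0, -0.155, 0, 0]]}}

```text
t: 33.8
eef_pos: [538.1, 290.7, 544.6]
tcp_rot: [3.141, 0.0, 0.017]
ft_force: [-0.1, -0.3, -1.1]
opening: 0.147
grip_force: 30.0
```

Run:
```python
from h import *
p,d,K,T=snap("scene",10)
a=np.radians(7.9);ux=np.array([np.cos(a),np.sin(a)])
h=np.array((578.2,-253.6));A=h-57*ux;B=h-2*ux
print(A,B)
rel((*A,545,7.9))
W=cloud(d,K,T);P=env.state()['eef_pos']
# basket presence below hook
m=(d>0)&(np.hypot(W[...,0]-P[0]-2,W[...,1]-P[1])<35)&(abs(W[...,2]-(P[2]-298-50))<18);print("basket pts",m.sum(),np.median(W[m],0)-P)
```

```text
[ 521.74 -261.43] [ 576.22 -253.87]
at [538.12 290.74 544.22] rot [3.14 0.   0.02] t 33.85 j [ 0.39  0.37  1.39 -0.    1.39  1.94] F [-0.11  0.11 -1.75] op 0.14397409930204738 29.998919069767
[-0.0257, 0.5518, -0.0008, -6.93]
basket pts 212 [   8.7    -7.19 -346.56]
```

Basket b is on the hook. I carry it to hook1.

Emit:
{"op": "carry_out", "data": {"series": [[0, 0.006, 0, 0, 0], [-0.001, 0.018, 0, 0, 0], [-0.002, 0.036, 0, 0, 0], [-0.003, 0.06, 0, -0.5, 0], [-0.004, 0.09, 0, -1, 0], [-0.006, 0.125, 0, -1.5, 0], [-0.008, 0.165, 0, -2, 0], [-0.01, 0.205, 0, -2.5, 0], [-0.012, 0.245, 0, -3, 0], [-0.014, 0.285, 0, -3.5, 0], [-0.016, 0.325, 0, -4, 0], [-0.018, 0.365, 0, -4.5, 0], [-0.02, 0.405, 0, -5, 0], [-0.021, 0.44, 0, -5.5, 0], [-0.022, 0.472, 0, -6, 0], [-0.023, 0.5, 0, -6.5, 0], [-0.024, 0.522, 0, -6.9, 0], [-0.025, 0.538, 0, -6.9, 0], [-0.026, 0.548, 0, -6.9, 0], [-0.026, 0.552, 0, -6.9, 0]]}}

```text
t: 36.35
eef_pos: [521.2, -262.0, 544.7]
tcp_rot: [3.142, 0.0, 0.137]
ft_force: [-0.7, -0.0, -2.2]
opening: 0.145
grip_force: 30.0
```

Run:
```python
from h import *
rel((521.7,-261.4,445,7.9),(576.2,-253.9,445,7.9),(576.2,-253.9,410,7.9))
```

```text
at [ 521.25 -261.98  544.74] rot [3.14 0.   0.14] t 36.35 j [-0.58  0.32  1.45 -0.    1.36  0.85] F [-0.73 -0.05 -2.21] op 0.14516487744483608 29.99920964241028
[0.0005, -0.0005, 0.0997, -0.054]
[0.0555, -0.0005, 0.0997, -0.054]
[0.0555, -0.0005, 0.1347, -0.054]
```

Emit:
{"op": "carry_out", "data": {"series": [[0, 0, 0.005, 0, 0], [0, 0, 0.02, 0, 0], [0, 0, 0.04, 0, 0], [0, 0, 0.06, 0, 0], [0, 0, 0.08, 0, 0], [0, 0, 0.093, 0, 0], [0, 0, 0.1, 0, 0], [0, 0, 0.1, 0, 0], [0.003, 0, 0.1, 0, 0], [0.009, 0, 0.1, 0, 0], [0.017, 0, 0.1, 0, 0], [0.026, 0, 0.1, 0, 0], [0.035, 0, 0.1, 0, 0], [0.043, 0, 0.1, 0, 0], [0.05, 0, 0.1, 0, 0], [0.054, 0, 0.1, 0, 0], [0.055, 0, 0.1, 0, 0], [0.055, 0, 0.1, 0, 0]]}}

```text
t: 38.6
eef_pos: [575.9, -254.1, 444.7]
tcp_rot: [3.142, 0.0, 0.137]
ft_force: [0.4, 0.6, -2.5]
opening: 0.147
grip_force: 30.0
```

Run:
```python
from h import *
rel((576.2,-253.9,410,7.9),(518.7,-261.9,410,7.9))
```

```text
at [ 575.85 -254.1   444.72] rot [3.14 0.   0.14] t 38.6 j [-0.52  0.46  1.5  -0.    1.18  0.91] F [ 0.44  0.61 -2.51] op 0.14738649254389286 29.99891370534897
[0.0004, -0.0002, 0.0347, -0.0303]
[-0.0577, -0.0001, 0.0347, -0.0303]
```

Emit:
{"op": "carry_out", "data": {"series": [[0, 0, 0.004, 0, 0], [0, 0, 0.009, 0, 0], [0, 0, 0.014, 0, 0], [0, 0, 0.017, 0, 0], [0, 0, 0.02, 0, 0], [0, 0, 0.024, 0, 0], [0, 0, 0.029, 0, 0], [0, 0, 0.034, 0, 0], [0, 0, 0.035, 0, 0], [0, 0, 0.035, 0, 0], [-0.005, 0, 0.035, 0, 0], [-0.014, 0, 0.035, 0, 0], [-0.026, 0, 0.035, 0, 0], [-0.04, 0, 0.035, 0, 0], [-0.053, 0, 0.035, 0, 0], [-0.058, 0, 0.035, 0, 0], [-0.058, 0, 0.035, 0, 0], [-0.058, 0, 0.005, 0, 0], [-0.058, 0, -0.045, 0, 0], [-0.058, 0, -0.055, 0, 0]]}}

```text
t: 41.1
eef_pos: [518.7, -261.9, 502.8]
tcp_rot: [3.138, -0.004, 0.138]
ft_force: [-0.2, -0.1, -2.0]
opening: 0.145
grip_force: 30.0
```

Run:
```python
from h import *
p,d,K,T=snap("top",11)
W=cloud(d,K,T)
for h in((578.2,-253.6),(589.9,-337.8)):
    m=(d>0)&(np.hypot(W[...,0]-h[0],W[...,1]-h[1])<40)&(W[...,2]>20)&(W[...,2]<126);print(m.sum(),np.median(W[m],0))
rel((547.5,211.8,499,1),(547.5,211.8,460,1))
```

```text
123 [ 586.99 -258.85   71.56]
0 [nan nan nan]
at [ 518.62 -261.84  502.24] rot [ 3.14 -0.    0.14] t 41.15 j [-0.58  0.34  1.53  0.    1.26  0.85] F [-0.88  0.39 -0.65] op 0.1447297032199942 29.99905675649643
[0.0936, -0.4652, 0.0032, 6.8885]
[0.0936, -0.4652, 0.0422, 6.8885]
  return _methods._mean(a, axis=axis, dtype=dtype,
  ret = um.true_divide(
```

Emit:
{"op": "carry_out", "data": {"series": [[0.008, -0.04, 0, 0.5, 0], [0.018, -0.09, 0, 1, 0], [0.029, -0.145, 0, 2, 0], [0.04, -0.2, 0, 3, 0], [0.051, -0.255, 0, 4, 0], [0.062, -0.31, 0, 5, 0], [0.073, -0.365, 0, 5.5, 0], [0.083, -0.415, 0, 6, 0], [0.091, -0.45, 0, 6.9, 0], [0.094, -0.465, 0, 6.9, 0], [0.094, -0.465, 0.02, 6.9, 0], [0.094, -0.465, 0.042, 6.9, 0], [0.094, -0.465, 0.042, 6.9, 0], [0.094, -0.465, 0.042, 6.9, 0]]}}

```text
t: 42.9
eef_pos: [548.2, 211.1, 458.2]
tcp_rot: [3.142, -0.0, 0.017]
ft_force: [-0.5, -0.2, -1.2]
opening: 0.147
grip_force: 30.0
```

Run:
```python
from h import *
p,d,K,T=snap("scene",12)
rel((547.5,211.8,357,1),(583,212.4,357,1),(583,212.4,390,1))
c=proj([580,-258,110],K,T)[0].astype(int);y0,x0=c[1]-60,c[0]-75;f=5
im=np.clip(cv2.resize(p[y0:y0+120,x0:x0+150,::-1],None,fx=f,fy=f,interpolation=cv2.INTER_CUBIC)*1.7,0,255).astype(np.uint8)
cv2.imwrite("pics/s12.png",im)
```

```text
at [548.12 211.14 458.43] rot [-3.14 -0.    0.02] t 42.95 j [ 0.26  0.39  1.58 -0.    1.17  1.81] F [-0.15 -0.22 -1.6 ] op 0.14540513923864345 29.99918907880783
[-0.0006, -0.0007, 0.1014, -0.0492]
[0.0349, -0.0007, 0.1014, -0.0492]
[0.0349, -0.0007, 0.0684, -0.0492]
```

View pics/s12.png

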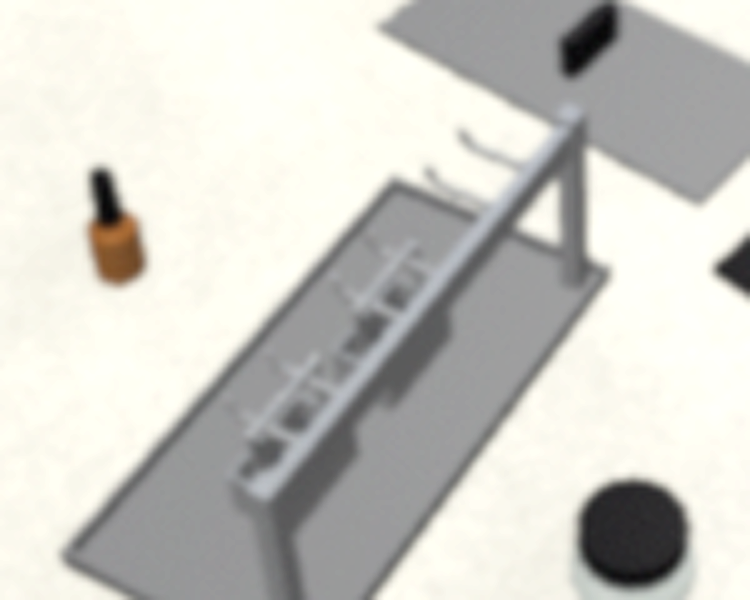

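Both baskets hang on their pins (bars at (285,390) and (385,275)). Now well a.

Emit:
{"op": "carry_out", "data": {"series": [[0, -0.001, 0.03, 0, 0], [0, -0.001, 0.06, 0, 0], [0, -0.001, 0.082, 0, 0], [0, -0.001, 0.097, 0, 0], [0, -0.001, 0.102, 0, 0], [0, -0.001, 0.102, 0, 0], [0.008, -0.001, 0.102, 0, 0], [0.016, -0.001, 0.102, 0, 0], [0.024, -0.001, 0.102, 0, 0], [0.031, -0.001, 0.102, 0, 0], [0.035, -0.001, 0.102, 0, 0], [0.035, -0.001, 0.102, 0, 0], [0.035, -0.001, 0.096, 0, 0], [0.035, -0.001, 0.091, 0, 0], [0.035, -0.001, 0.087, 0, 0], [0.035, -0.001, 0.084, 0, 0], [0.035, -0.001, 0.08, 0, 0], [0.035, -0.001, 0.075, 0, 0], [0.035, -0.001, 0.068, 0, 0], [0.035, -0.001, 0.068, 0, 0]]}}

```text
t: 45.45
eef_pos: [582.9, 213.1, 390.4]
tcp_rot: [-3.141, -0.001, 0.017]
ft_force: [-0.8, 1.0, -2.2]
opening: 0.145
grip_force: 30.0
```

Run:
```python
from h import *
rel((539,211.6,390,1),(539,211.6,545,1))
```

```text
at [582.95 213.07 390.39] rot [-3.14 -0.    0.02] t 45.45 j [ 0.24  0.5   1.59 -0.    1.05  1.8 ] F [-0.81  0.96 -2.23] op 0.1448269084712182 29.999004006385803
[-0.044, 0.0007, 0.0004, -0.0299]
[-0.044, 0.0007, -0.1546, -0.0299]
```

Emit:
{"op": "carry_out", "data": {"series": [[-0.006, 0.001, 0, 0, 0], [-0.014, 0.001, 0, 0, 0], [-0.023, 0.001, 0, 0, 0], [-0.032, 0.001, 0, 0, 0], [-0.039, 0.001, 0, 0, 0], [-0.043, 0.001, 0, 0, 0], [-0.044, 0.001, 0, 0, 0], [-0.044, 0.001, -0.005, 0, 0], [-0.044, 0.001, -0.02, 0, 0], [-0.044, 0.001, -0.04, 0, 0], [-0.044, 0.001, -0.06, 0, 0], [-0.044, 0.001, -0.08, 0, 0], [-0.044, 0.001, -0.1, 0, 0], [-0.044, 0.001, -0.12, 0, 0], [-0.044, 0.001, -0.14, 0, 0], [-0.044, 0.001, -0.15, 0, 0], [-0.044, 0.001, -0.155, 0, 0], [-0.044, 0.001, -0.155, 0, 0]]}}

```text
t: 47.7
eef_pos: [538.9, 211.3, 544.6]
tcp_rot: [3.141, 0.0, 0.017]
ft_force: [0.3, 0.3, -2.3]
opening: 0.147
grip_force: 30.0
```

Run:
```python
from h import *
p,d,K,T=snap("scene",13)
a=np.radians(7.9);ux=np.array([np.cos(a),np.sin(a)])
h=np.array((566.5,-169.4));A=h-57*ux;B=h-2*ux
print(A,B)
rel((*A,545,7.9))
W=cloud(d,K,T);P=env.state()['eef_pos']
m=(d>0)&(np.hypot(W[...,0]-P[0]-2,W[...,1]-P[1])<35)&(abs(W[...,2]-(P[2]-298-50))<18);print("basket pts",m.sum(),np.median(W[m],0)-P)
```

```text
[ 510.04 -177.23] [ 564.52 -169.67]
at [538.95 211.31 544.24] rot [3.14 0.   0.02] t 47.75 j [ 0.26  0.32  1.47 -0.    1.36  1.81] F [ 0.29  0.17 -2.18] op 0.1448062869419031 29.998978078365326
[-0.0355, 0.388, -0.0008, -6.9309]
basket pts 239 [  10.24   -5.38 -345.97]
```

Emit:
{"op": "carry_out", "data": {"series": [[-0.001, 0.006, 0, 0, 0], [-0.002, 0.018, 0, 0, 0], [-0.003, 0.034, 0, -0.5, 0], [-0.005, 0.055, 0, -1, 0], [-0.007, 0.08, 0, -1.5, 0], [-0.01, 0.108, 0, -2, 0], [-0.013, 0.138, 0, -2.5, 0], [-0.016, 0.168, 0, -3, 0], [-0.018, 0.198, 0, -3.5, 0], [-0.021, 0.228, 0, -4, 0], [-0.024, 0.258, 0, -4.5, 0], [-0.027, 0.288, 0, -5, 0], [-0.029, 0.315, 0, -5.5, 0], [-0.031, 0.34, 0, -6, 0], [-0.033, 0.36, 0, -6.5, 0], [-0.034, 0.374, 0, -6.9, 0], [-0.0355, 0.383, 0, -6.9, 0], [-0.0355, 0.388, 0, -6.9, 0], [-0.0355, 0.388, 0, -6.9, 0]]}}

```text
t: 50.12
eef_pos: [510.0, -177.2, 544.7]
tcp_rot: [3.142, -0.0, 0.137]
ft_force: [-0.2, 0.5, -2.0]
opening: 0.149
grip_force: 30.0
```

Run:
```python
from h import *
rel((510,-177.2,445,7.9),(564.5,-169.7,445,7.9),(564.5,-169.7,410,7.9))
```

```text
at [ 510.02 -177.23  544.72] rot [ 3.14 -0.    0.14] t 50.125 j [-0.46  0.25  1.56 -0.    1.33  0.98] F [-0.19  0.49 -1.99] op 0.1493741574446518 29.99907910823822
[-0.0, -0.0, 0.0997, -0.0333]
[0.055, 0.0, 0.0997, -0.0333]
[0.055, 0.0, 0.1347, -0.0333]
```

Emit:
{"op": "carry_out", "data": {"series": [[0, 0, 0.005, 0, 0], [0, 0, 0.02, 0, 0], [0, 0, 0.04, 0, 0], [0, 0, 0.06, 0, 0], [0, 0, 0.08, 0, 0], [0, 0, 0.093, 0, 0], [0, 0, 0.1, 0, 0], [0, 0, 0.1, 0, 0], [0.003, 0, 0.1, 0, 0], [0.009, 0, 0.1, 0, 0], [0.017, 0, 0.1, 0, 0], [0.026, 0, 0.1, 0, 0], [0.035, 0, 0.1, 0, 0], [0.043, 0, 0.1, 0, 0], [0.05, 0, 0.1, 0, 0], [0.054, 0, 0.1, 0, 0], [0.055, 0, 0.1, 0, 0], [0.055, 0, 0.1, 0, 0]]}}

```text
t: 52.38
eef_pos: [564.4, -169.7, 444.7]
tcp_rot: [3.142, 0.0, 0.137]
ft_force: [-0.0, 0.1, -2.8]
opening: 0.145
grip_force: 30.0
```

Run:
```python
from h import *
rel((564.5,-169.7,410,7.9),(507,-177.7,410,7.9))
```

```text
at [ 564.41 -169.74  444.74] rot [3.14 0.   0.14] t 52.375 j [-0.4   0.4   1.6  -0.    1.14  1.03] F [-0.03  0.09 -2.81] op 0.1453056855453886 29.998905658721924
[0.0001, -0.0, 0.0347, -0.0317]
[-0.058, 0.0, 0.0347, -0.0317]
```

Emit:
{"op": "carry_out", "data": {"series": [[0, 0, 0.004, 0, 0], [0, 0, 0.009, 0, 0], [0, 0, 0.014, 0, 0], [0, 0, 0.017, 0, 0], [0, 0, 0.02, 0, 0], [0, 0, 0.024, 0, 0], [0, 0, 0.029, 0, 0], [0, 0, 0.034, 0, 0], [0, 0, 0.035, 0, 0], [0, 0, 0.035, 0, 0], [-0.005, 0, 0.035, 0, 0], [-0.014, 0, 0.035, 0, 0], [-0.026, 0, 0.035, 0, 0], [-0.04, 0, 0.035, 0, 0], [-0.053, 0, 0.035, 0, 0], [-0.058, 0, 0.035, 0, 0], [-0.058, 0, 0.035, 0, 0], [-0.058, 0, 0.005, 0, 0], [-0.058, 0, -0.045, 0, 0], [-0.058, 0, -0.055, 0, 0]]}}

```text
t: 54.88
eef_pos: [507.3, -177.5, 502.6]
tcp_rot: [3.139, -0.004, 0.138]
ft_force: [-0.4, 1.1, -0.9]
opening: 0.147
grip_force: 30.0
```

Run:
```python
from h import *
p,d,K,T=snap("top",14)
W=cloud(d,K,T)
for h in((566.5,-169.4),(578.2,-253.6),(589.9,-337.8)):
    m=(d>0)&(np.hypot(W[...,0]-h[0],W[...,1]-h[1])<40)&(W[...,2]>20)&(W[...,2]<126);print(m.sum(),np.median(W[m],0) if m.any() else '')
rel((688.5,-26.2,500,-5.2),(688.5,-26.2,324,-5.2))
```

```text
94 [ 574.93 -155.26   71.69]
2 [ 606.58 -277.85  117.16]
117 [ 600.54 -347.85   71.06]
at [ 507.17 -177.52  502.08] rot [ 3.14 -0.    0.14] t 54.925 j [-0.46  0.28  1.63  0.    1.23  0.97] F [-0.5   0.26 -0.2 ] op 0.1472868643755788 29.999058544635773
[0.2004, -0.125, 0.0021, 13.0821]
[0.2004, -0.125, 0.1781, 13.0821]
```

Emit:
{"op": "carry_out", "data": {"series": [[0.03, -0.018, 0, 2, 0], [0.065, -0.04, 0, 4, 0], [0.1, -0.062, 0, 6, 0], [0.135, -0.084, 0, 8, 0], [0.165, -0.103, 0, 10, 0], [0.188, -0.117, 0, 12, 0], [0.2, -0.125, 0, 13, 0], [0.2, -0.125, 0.01, 13, 0], [0.2, -0.125, 0.01, 13, 0], [0.2, -0.125, 0.01, 13, 0]]}}

```text
t: 56.18
eef_pos: [687.6, -27.1, 489.9]
tcp_rot: [3.141, -0.0, -0.09]
ft_force: [0.2, -0.3, -1.1]
opening: 0.145
grip_force: 30.0
```

Run:
```python
from h import *
rel((688.6,-25.6,490,-5.04),(688.6,-25.6,390,-5.04),(688.6,-25.6,321,-5.04))
p,d,K,T=snap("scene",15)
def loc(n,i):pass
g=env.state()['eef_pos']+[2,0,-172.6]
c=proj(g-[0,0,135],K,T)[0].astype(int);y0,x0=c[1]-25,c[0]-45;f=7
im=np.clip(cv2.resize(p[y0:y0+75,x0:x0+90,::-1],None,fx=f,fy=f,interpolation=cv2.INTER_CUBIC)*1.7,0,255).astype(np.uint8)
def dot(w,c):
    u=(proj(w,K,T)[0]-[x0,y0]+.5)*f;cv2.circle(im,tuple(int(v) for v in u),4,c,1)
dot(g-[0,0,135],(0,0,255))
a=np.radians(-5.2);R=np.array([[np.cos(a),-np.sin(a)],[np.sin(a),np.cos(a)]])
for q in((18,13),(18,-13),(-18,-13),(-18,13)):dot([*(R@q+[690.4,-26]),107],(0,255,0))
cv2.imwrite("pics/s15.png",im)
```

```text
at [687.6  -27.14 489.88] rot [ 3.14 -0.   -0.09] t 56.175 j [-0.14  0.52  1.27 -0.    1.35  1.53] F [ 0.15 -0.35 -1.06] op 0.1448845079778655 29.99916583299637
[0.0009, -0.0016, -0.0001, -0.1206]
[0.0009, -0.0016, 0.0999, -0.1206]
[0.0009, -0.0016, 0.1689, -0.1206]
```

View pics/s15.png

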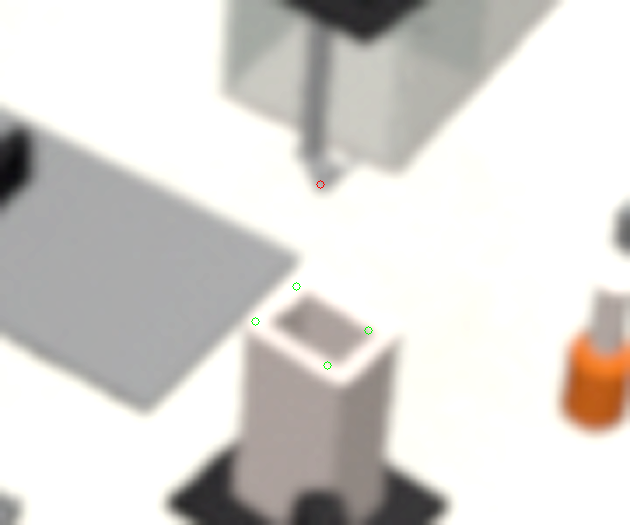

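The hook is just above the hole (hook bottom at (322,188), hole centre about (322,328)). I nudge it about 2 mm and lower it.

Emit:
{"op": "carry_out", "data": {"series": [[0.002, -0.002, 0, 0, 0], [0.002, -0.002, 0.03, 0, 0], [0.002, -0.002, 0.06, 0, 0], [0.002, -0.002, 0.085, 0, 0], [0.002, -0.002, 0.11, 0, 0], [0.002, -0.002, 0.13, 0, 0], [0.002, -0.002, 0.15, 0, 0], [0.002, -0.002, 0.16, 0, 0], [0.002, -0.002, 0.166, 0, 0], [0.002, -0.002, 0.168, 0, 0], [0.002, -0.002, 0.168, 0, 0]]}}

```text
t: 57.6
eef_pos: [690.3, -24.6, 322.2]
tcp_rot: [3.141, -0.001, -0.09]
ft_force: [0.4, -0.8, -1.3]
opening: 0.146
grip_force: 30.0
```

Run:
```python
from h import *
rel((688.6,-25.6,320,-5.04),(688.6,-25.6,420,-5))
```

```text
at [690.28 -24.64 322.18] rot [ 3.14 -0.   -0.09] t 57.6 j [-0.13  0.66  1.47 -0.    1.01  1.53] F [ 0.37 -0.82 -1.29] op 0.14558652249188056 29.999118447303772
[-0.0016, 0.0011, 0.0022, -0.089]
[-0.0016, 0.0011, -0.0978, -0.129]
```

Emit:
{"op": "carry_out", "data": {"series": [[0, 0, 0.001, 0, 0], [0, 0, 0.002, 0, 0], [0, 0, 0.002, 0, 0.3], [0, 0, 0.002, 0, 0.5], [0, 0, 0.002, 0, 0.5], [0, 0, 0.002, 0, 0.5], [0, 0, -0.01, 0, 0.5], [0, 0, -0.05, 0, 0.5], [0, 0, -0.1, 0, 0.5], [0, 0, -0.14, 0, 0.7], [0, 0, -0.15, 0, 1], [-0.05, 0, -0.15, 0, 1], [-0.1, 0, -0.15, 0, 1], [-0.15, 0.03, -0.15, 0, 1], [-0.2, 0.08, -0.15, 0, 1], [-0.2, 0.13, -0.15, 0, 1], [-0.2, 0.15, -0.15, 0, 1], [-0.2, 0.15, -0.15, 0, 1]]}}

```text
t: 59.85
eef_pos: [477.3, -157.2, 471.3]
tcp_rot: [-3.141, 0.001, -0.092]
ft_force: [-0.2, 0.0, 0.5]
opening: 1.0
grip_force: 0.0
```

Run:
```python
from h import *
p,d,K,T=snap("top",16);W=cloud(d,K,T);Z=W[...,2];ok=d>0
def reg(x,y,r): return ok&(np.hypot(W[...,0]-x,W[...,1]-y)<r)
S=reg(690,-26,60)
m=S&(Z>140);print("handle",m.sum(),rect(m,174,K,T) if m.any() else '')
g=p.astype(int).max(-1)
m=reg(480,35,200)&(g<115)&(Z<60);print("lid",m.sum(),rect(m,6,K,T))
dk=reg(480,35,120)&(g<45)&(Z<70);print("grip",dk.sum(),rect(dk,38,K,T) if dk.any() else '')
m=reg(480,35,120)&(Z>25)&(Z<55);print("gripZ",m.sum(),rect(m,38,K,T) if m.any() else '')
rel()
cv2.imwrite("dbg.png",p[...,::-1])
```

```text
handle 53 ((691.45654296875, -23.99458122253418), (12.198868751525879, 33.887298583984375), 88.94392395019531)
lid 3340 ((481.433349609375, 33.924346923828125), (124.3541030883789, 265.88677978515625), 89.26677703857422)
grip 39 ((479.8941955566406, 35.24713134765625), (46.20833206176758, 9.897391319274902), 89.09528350830078)
gripZ 50 ((479.89434814453125, 35.24930953979492), (46.21282196044922, 9.896644592285156), 89.09751892089844)
at [ 477.44 -156.29  471.31] rot [-3.14  0.   -0.09] t 59.9 j [-0.45  0.25  1.76  0.    1.14  1.21] F [ 0.09  0.28 -0.39] op 1.0000509798518853 0.0
```

The rod is back in its stand and the lid is undisturbed at (480.5, 34.8), yaw 89.3°. Fetching it.

```bash
python3 -c "
from h import *
rel((480.3,34.8,330,89.3),(480.3,34.8,201,89.3))"
```

```text
at [ 477.44 -156.29  471.31] rot [-3.14  0.   -0.09] t 59.9 j [-0.45  0.25  1.76  0.    1.14  1.21] F [ 0.09  0.28 -0.39] op 1.0000509798518853 0.0
[-0.0145, -0.1906, 0.1413, -94.505]
[-0.0145, -0.1906, 0.2703, -94.505]
```

Emit:
{"op": "carry_out", "data": {"series": [[-0.003, -0.04, 0.01, -10, 1], [-0.006, -0.08, 0.03, -20, 1], [-0.009, -0.12, 0.06, -30, 1], [-0.012, -0.16, 0.09, -40, 1], [-0.0145, -0.19, 0.12, -50, 1], [-0.0145, -0.1905, 0.141, -60, 1], [-0.0145, -0.1905, 0.141, -70, 1], [-0.0145, -0.1905, 0.141, -80, 1], [-0.0145, -0.1905, 0.141, -90, 1], [-0.0145, -0.1905, 0.141, -94.5, 1], [-0.0145, -0.1905, 0.141, -94.5, 1], [-0.0145, -0.1905, 0.141, -94.5, 1]]}}

```text
t: 61.4
eef_pos: [480.1, 35.5, 330.6]
tcp_rot: [-3.141, 0.0, 1.559]
ft_force: [0.2, -0.4, 0.1]
opening: 1.005
grip_force: 0.0
```

```bash
python3 -c "
from h import *
rel((480.3,34.8,201,89.3),(480.3,34.8,460,89.3))"
```

```text
at [480.06  35.46 330.61] rot [-3.14  0.    1.56] t 61.4 j [-0.06  0.39  1.99 -0.    0.76 -0.05] F [ 0.16 -0.42  0.12] op 1.0051009937543671 0.0
[-0.0007, 0.0002, 0.1296, 0.0089]
[-0.0007, 0.0002, -0.1294, 0.0089]
```

Emit:
{"op": "carry_out", "data": {"series": [[0, 0, 0.05, 0, 0.8], [0, 0, 0.095, 0, 0.6], [0, 0, 0.122, 0, 0.6], [0, 0, 0.129, 0, 0.6], [0, 0, 0.129, 0, 0.6], [0, 0, 0.129, 0, 0.3], [0, 0, 0.129, 0, 0], [0, 0, 0.129, 0, 0], [0, 0, 0.129, 0, 0], [0, 0, 0.129, 0, 0], [0, 0, 0.129, 0, 0], [0, 0, 0.129, 0, 0], [0, 0, 0.12, 0, 0], [0, 0, 0.09, 0, 0], [0, 0, 0.04, 0, 0], [0, 0, -0.02, 0, 0], [0, 0, -0.08, 0, 0], [0, 0, -0.12, 0, 0], [0, 0, -0.13, 0, 0], [0, 0, -0.13, 0, 0]]}}

```text
t: 63.9
eef_pos: [479.8, 34.9, 459.9]
tcp_rot: [-3.141, -0.0, 1.56]
ft_force: [-0.2, 0.4, -4.8]
opening: 0.126
grip_force: 30.0
```

Run:
```python
from h import *
p,d,K,T=snap("top",17);W=cloud(d,K,T);Z=W[...,2]
P=env.state()['eef_pos'];zl=P[2]-201+6
m=(d>0)&(abs(Z-zl)<15)&(np.hypot(W[...,0]-P[0],W[...,1]-P[1])<160)
g=p.astype(int).max(-1)
print("lid",m.sum(),zl,np.median(Z[m]),rect(m,zl,K,T))
rel((560.2,291,460,1),(560.2,291,350,1))
```

```text
lid 724 264.1399204767488 263.7888555265645 ((568.7413330078125, 36.4033203125), (116.86536407470703, 79.98690795898438), 89.06131744384766)
at [479.95  34.87 459.14] rot [-3.14 -0.    1.56] t 63.95 j [-0.06  0.23  1.82 -0.    1.09 -0.05] F [ 0.05 -0.56 -5.2 ] op 0.12372387406430602 29.989191591739655
[0.257, 0.0774, -0.0009, 88.3668]
[0.257, 0.0774, 0.1091, 88.3668]
```

Emit:
{"op": "carry_out", "data": {"series": [[0.02, 0.006, 0, 8, 0], [0.05, 0.015, 0, 18, 0], [0.08, 0.024, 0, 28, 0], [0.115, 0.035, 0, 38, 0], [0.15, 0.045, 0, 48, 0], [0.185, 0.056, 0, 58, 0], [0.22, 0.066, 0, 68, 0], [0.245, 0.074, 0, 78, 0], [0.256, 0.077, 0, 86, 0], [0.257, 0.077, 0, 88.4, 0], [0.257, 0.077, 0.02, 88.4, 0], [0.257, 0.077, 0.05, 88.4, 0], [0.257, 0.077, 0.075, 88.4, 0], [0.257, 0.077, 0.085, 88.4, 0], [0.257, 0.077, 0.085, 88.4, 0], [0.257, 0.077, 0.085, 88.4, 0]]}}

```text
t: 65.95
eef_pos: [560.2, 291.1, 376.2]
tcp_rot: [-3.141, -0.001, 0.017]
ft_force: [0.1, 0.7, -3.5]
opening: 0.124
grip_force: 30.0
```

Run:
```python
from h import *
p,d,K,T=snap("top",18);W=cloud(d,K,T);Z=W[...,2]
P=env.state()['eef_pos'];zl=P[2]-201+6
m=(d>0)&(abs(Z-zl)<15)&(np.hypot(W[...,0]-P[0],W[...,1]-P[1])<160)
print("lid",m.sum(),zl,np.median(Z[m]),rect(m,zl,K,T))
m&=W[...,1]>P[1]+60;print("left part",rect(m,zl,K,T))
rel((560,291,340,1),(560,291,336,1))
```

```text
lid 972 181.44721295881834 180.25413446257016 ((561.7619018554688, 216.26715087890625), (120.23115539550781, 112.11917877197266), 1.6940441131591797)Traceback (most recent call last):
  File "<stdin>", line 6, in <module>
  File "h.py", line 20, in rect
    c=max(cv2.findContours(m.astype(np.uint8),cv2.RETR_EXTERNAL,cv2.CHAIN_APPROX_NONE)[0],key=cv2.contourArea)
ValueError: max() iterable argument is empty
```

Lid is aligned (x +1.6 mm, edge at y 160.2 as expected). Lower and release.

Emit:
{"op": "carry_out", "data": {"series": [[-0.001, 0, 0.012, 0, 0], [-0.001, 0, 0.024, 0, 0], [-0.001, 0, 0.032, 0, 0], [-0.001, 0, 0.036, 0, 0], [-0.001, 0, 0.038, 0, 0], [-0.001, 0, 0.039, 0, 0], [-0.001, 0, 0.039, 0, 0]]}}

```text
t: 66.88
eef_pos: [559.0, 291.0, 336.9]
tcp_rot: [-3.142, -0.0, 0.017]
ft_force: [-0.5, 0.9, -3.6]
opening: 0.126
grip_force: 30.0
```

```bash
python3 -c "
from h import *
rel((560,291,336,1))"
```

```text
at [559.01 291.   336.91] rot [-3.14 -0.    0.02] t 66.875 j [ 0.38  0.57  1.62 -0.    0.96  1.93] F [-0.47  0.94 -3.57] op 0.12593141897702556 29.989130795001984
[0.001, 0.0, 0.0009, -0.0272]
```

Emit:
{"op": "carry_out", "data": {"series": [[0, 0, 0.001, 0, 0], [0, 0, 0.0015, 0, 0], [0, 0, 0.0015, 0, 0.2], [0, 0, 0.0015, 0, 0.5], [0, 0, 0.0015, 0, 0.5], [0, 0, 0.0015, 0, 0.5], [0, 0, -0.02, 0, 0.5], [0, 0, -0.06, 0, 0.7], [0, 0, -0.11, 0, 1], [0, 0, -0.15, 0, 1], [-0.02, 0.05, -0.15, 0, 1], [-0.06, 0.1, -0.15, 0, 1], [-0.09, 0.15, -0.15, 0, 1], [-0.1, 0.2, -0.15, 0, 1], [-0.1, 0.25, -0.15, 0, 1], [-0.1, 0.27, -0.15, 0, 1], [-0.1, 0.27, -0.15, 0, 1]]}}

```text
t: 69.0
eef_pos: [463.6, 18.4, 486.8]
tcp_rot: [3.141, -0.0, 0.015]
ft_force: [-0.3, -0.9, -0.6]
opening: 0.999
grip_force: 0.0
```

Run:
```python
from h import *
p,d,K,T=snap("top",19);W=cloud(d,K,T);Z=W[...,2];ok=d>0
m=ok&(np.hypot(W[...,0]-560,W[...,1]-291)<170)&(Z>115)&(Z<160);print("lid",np.median(Z[m]),rect(m,141,K,T))
m=ok&(np.hypot(W[...,0]-690,W[...,1]+26)<60)&(Z>140);print("rod",m.sum(),rect(m,174,K,T))
p0=load("top",0);W0=cloud(p0[1],p0[2],p0[3])
for n,x,y in(("pA",370,-257),("pB",754,94),("pC",392,257),("jar",726,-245),("spray",744,-117),("block",733,235),("tape",338,430)):
    f=lambda V,D:np.round(np.median(V[(D>0)&(np.hypot(V[...,0]-x,V[...,1]-y)<60)&(V[...,2]>12)],0),1)
    print(n,f(W0,p0[1]),f(W,d))
p,d,K,T=snap("scene",20);W=cloud(d,K,T)
for h in((566.5,-169.4),(578.2,-253.6),(589.9,-337.8)):
    m=(d>0)&(np.hypot(W[...,0]-h[0],W[...,1]-h[1])<24)&(W[...,2]>55)&(W[...,2]<105);print(m.sum(),np.median(W[m],0)-[*h,0])
rel()
```

```text
lid 140.83186828686394 ((558.844482421875, 290.88134765625), (119.80327606201172, 261.707275390625), 1.0494065284729004)
rod 53 ((691.45654296875, -23.99458122253418), (12.198868751525879, 33.887298583984375), 88.94392395019531)
pA [ 320.9 -249.1  732.7] [ 370.1 -258.    40.1]
pB [754.4  94.6  40.5] [755.1  95.   40.5]
pC [391.1 257.2  39.4] [390.9 257.2  40.9]
jar [ 725.7 -245.7   43.5] [ 726.1 -245.3   43.7]
spray [ 743.9 -116.8   86.9] [ 744.3 -116.9   85.7]
block [733.3 235.1  24.6] [733.3 235.9  24.5]
tape [338.2 429.9  19.5] [336.3 432.6  19.3]
73 [-7.73  2.71 81.63]
89 [-7.81  1.27 80.4 ]
103 [-8.68  2.2  79.64]
at [463.59  19.68 486.7 ] rot [-3.14 -0.    0.02] t 69.1 j [-0.1   0.17  1.82  0.    1.15  1.45] F [ 0.65 -1.11 -0.98] op 0.9996344605108459 0.0
```

```bash
python3 -c "
from cell import env
print(env.job_done())"
```

```text
the job is handed in; nothing more can be done
None
```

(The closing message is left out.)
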